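# Close up the jeweller's bench: stack the cases on the riser

### The arm

A 6-joint arm with a two-finger parallel gripper is mounted at the origin on the work surface. World frame = base frame: x ahead of the robot, y to its left, z up, the work surface at z = 0. Lengths are in m, angles in rad, forces in N, time in s.
With the tool pointing down it reaches from about 0.35 to 0.775 m from the base axis. Payload 5.5 kg.
Tool frame: the origin (TCP) lies on the mounting face of the last link; the fingertips stand 173 mm ahead of it and the grasp point (between the pads) lies 155 mm ahead of it; z points along the fingers, y is the direction in which the jaws open and shut (so a half turn about z gives the same grasp; the last joint's range is limited). The gripper opens to 85 mm and grips with 20 to 120 N. Pads are 22 mm wide; open, the fingers measure 114 mm over their backs; the gripper's body (76 mm by 85 mm) begins 54 mm behind the grasp point. The pads swing forward as they close: fully open they stand 13 mm farther back than shut.
Start: joints at [-1.356, 0.313, 0.046, 1.304, 0, 1.431], TCP at [0.2, -0.539, 0.405] pointing down, gripper open.
Joint ranges: [-2.76, 2.76], [-0.86, 1.69], [-1.03, 1.26], [-2.2, 2.34], [-1.47, 1.5], [-3.14, 3.14]. Speed limits (rad/s): [2.57, 2.57, 3.14, 3.14, 3.14, 3.14].

### API

Orientations are given as a unit quaternion [w, x, y, z].
In Python, from workcell import get_state, eyes, env gives the robot as it stands. The module is installed in compiled form; this text tells all that it offers.
- The arm moves only by the tool carry_out, never from a script. Its argument "motion" is a list of rows, each an object of numbers: "jaw": the opening, from -1 (shut) to 1 (fully open); "tx", "ty", "tz": the shift along the tool's x, y, z in cm; "wx", "wy", "wz": the turn, a rotation vector about the tool's x, y, z in degrees. In form: [{"jaw": .., "tx": .., "ty": .., "tz": .., "wx": .., "wy": .., "wz": ..}, ...]. A call has 1 to 20 rows; each row shifts and turns the commanded pose from where the row before left it, along the tool's axes as they then stand; what a row does not reach is not made up. A row lasts 1/8 s, in which the tool goes at most 62.5 mm and 10.7 degrees, less where a joint would pass 70% of its speed; a pose out of reach is approached as far as the arm can. A call with a gripper value outside its range is refused whole. The fingers move at their own pace and stop on an object; "force" is the grip in N (left out, the last holds). Time passes only in rows, so rows that do not move let the fingers close. It gives the time, the measured TCP pose, the force and the opening at its end, in the units of the state.
- get_state(): the state, without advancing time (a new reading comes with each control period).
- eyes.read_camera(name): name is "side" or "top"; returns the picture (384x512x3 uint8, blue, green, red); there is no depth.
- eyes.calibration(name): a dict with "K" (3x3 intrinsics, pixels), "camera_from_world" (4x4, takes a point from world to camera coordinates). Camera axes: x right, y up, looking along -z (the intrinsics and any distortion apply to the point x, -y, -z); pixel columns grow to the right and rows downward; lengths in m; the calibration is good to about 2 mm. A picture is of the moment at which its call begins. calibration takes no time and is no camera call.
- env.hand_in(): hands the job in, once; it reports no verdict.
The state is a dict: "clock": time; "joint_pos": joint angles; "qvel": joint speeds; "tau": joint torques, N m; "tcp_pos": TCP position; "orientation": TCP orientation; "wrist_force": force on the tool from outside, world axes, zero at the start; "ft_torque": the same for the moment, N m; "finger_gap": finger opening in m.
Only numpy, scipy, OpenCV 4.12 (cv2) and the standard library are available. Lean on these libraries where they do the work, as an engineer would, in place of code of your own. Each camera call takes 0.05 s, during which the arm holds its last target.

### The job

Close up the jeweller's bench: first put the wooden ring clamp that lies on the riser and the red-handled cutters that lie on the blue case into the empty black tool tray. Then stack every case and tin on the bench into one column on the narrow wooden riser, each centred and square with the riser, all the broad cases below the small tins, and last set the steel block centred, square and flat on top to keep the lids shut. Let go of everything and leave the jar, the hammer and the white dish where they are.

Things in the scene. Friction and masses are not known exactly. Their poses are not given: they have to be found in the camera images.
- riser: Fixed dark wooden riser on the bench, 80 x 56 mm (its x, y) and 45 mm high, flat top, a brass strip on its -y side. Narrower than a broad case, which overhangs it 8 mm at each end and 4 mm at each side. Origin: centre of its underside, on the bench; the top is 45 mm above.
- tray: Fixed open black tool tray, outside 220 x 170 x 35 mm (its x, y, z), walls and floor 5 mm. Origin: centre of its underside.
- tray_in (a point): Centre of the tray's inner floor (5 mm above the bench); axes as the tray's. Inner room 210 x 160 mm.
- case_a: Broad closed case, blue, 96 x 64 x 32 mm (its x, y, z), about 0.26 kg, thin pale lid panel. Origin: centre of the underside; z up when it stands right way up, x along the 96 mm. Always present; the cutters lie on it at the start.
- case_b: Broad closed case, green, 96 x 64 x 32 mm (its x, y, z), about 0.26 kg, thin pale lid panel. Origin: centre of the underside; z up when it stands right way up, x along the 96 mm. May be absent.
- case_c: Broad closed case, grey, 96 x 64 x 32 mm (its x, y, z), about 0.26 kg, thin pale lid panel. Origin: centre of the underside; z up when it stands right way up, x along the 96 mm. May be absent.
- tin_d: Small closed tin, red, 70 x 54 x 26 mm (its x, y, z), about 0.15 kg, silvery lid panel. Origin: centre of the underside; x along the 70 mm. May be absent.
- tin_e: Small closed tin, yellow, 70 x 54 x 26 mm (its x, y, z), about 0.15 kg, silvery lid panel. Origin: centre of the underside; x along the 70 mm. May be absent.
- tin_f: Small closed tin, white, 70 x 54 x 26 mm (its x, y, z), about 0.15 kg, silvery lid panel. Origin: centre of the underside; x along the 70 mm. May be absent.
- block: Bare steel bench block, 56 x 56 x 20 mm, 0.45 kg. Origin: centre of the face that is down at the start; either face may be down in the end.
- clamp: Wooden ring clamp, a bar 120 x 24 x 22 mm (its x, y, z) with a dark rubber end at +x, 60 g. Origin: centre of the underside. Lies along the top of the riser at the start. Grip across its y.
- cutters: Flush cutters with red handles, about 112 mm long and 38 mm over the handles, 12 mm high, 70 g, rigid. Origin: on the underside, under the middle of the dark 18 mm wide pivot block (30 mm long, x -15 to +15), the place to grip across y; steel jaws 11 mm wide from there to +x (to 35 mm), handles spreading to -x (to -77 mm).
- jar: Bystander: amber jar with black cap, 56 mm across, 85 mm high. Origin: centre of the underside.
- hammer: Bystander: small hammer lying on the bench, 220 mm long.
- dish: Bystander: white dish, 90 mm across, 30 mm high. Origin: centre of the underside.

How it is judged:
On the way, in this order (a step that is already met when the one before it is completed fails the run):
1. ring clamp and cutters lie in the tray (x of clamp in the frame of tray_in between -0.1 and 0.1 m and y of clamp in the frame of tray_in between -0.075 and 0.075 m and z of each of clamp, cutters in the frame of tray_in below 0.03 m and linear speed of each of clamp, cutters below 0.02 m/s and x of cutters in the frame of tray_in between -0.1 and 0.1 m and y of cutters in the frame of tray_in between -0.075 and 0.075 m), for 0.2 s.
2. all cases and tins stand in one square column on the riser, tins above broad cases (horizontal distance between each of case_a, case_b, case_c, tin_d, tin_e, tin_f and riser below 0.014 m and angle between each of case_a, case_b, case_c, tin_d, tin_e, tin_f's own z axis and vertical below 0.07 rad and angle between the x axis of each of case_a, case_b, case_c, tin_d, tin_e, tin_f and the x axis of riser, either way round below 0.17 rad and linear speed of each of case_a, case_b, case_c, tin_d, tin_e, tin_f below 0.02 m/s and z of each of tin_d, tin_e, tin_f in the frame of case_a above 0.01 m and z of each of tin_d, tin_e, tin_f in the frame of case_b above 0.01 m and z of each of tin_d, tin_e, tin_f in the frame of case_c above 0.01 m), for 0.2 s.
3. the steel block lies on top of the column (horizontal distance between block and riser below 0.014 m and angle between the z axis of block and the z axis of riser, either way round below 0.07 rad and linear speed of block below 0.02 m/s and (angle between the x axis of block and the x axis of riser, either way round below 0.17 rad or angle between the x axis of block and the y axis of riser, either way round below 0.17 rad) and z of block in the frame of case_a above 0.01 m and z of block in the frame of case_b above 0.01 m and z of block in the frame of case_c above 0.01 m and z of block in the frame of tin_d above 0.01 m and z of block in the frame of tin_e above 0.01 m and z of block in the frame of tin_f above 0.01 m), for 0.2 s.
At the end, for the whole second after the job is handed in: Clamp and cutters at rest in the tray; every present case and tin in one column on the riser, tins above broad cases, the steel block on top; each of these within 14 mm of the riser's centre line, level within 0.07 rad, square with the riser within 0.17 rad, and at rest (all of step 1 and all of step 2 and all of step 3); the robot touches nothing.
It fails at once if the jar is moved more than 30 mm (distance of jar from where it was at the start of the episode above 0.03 m).
It fails at once if the hammer is moved more than 30 mm (distance of hammer from where it was at the start of the episode above 0.03 m).
It fails at once if the dish is moved more than 30 mm (distance of dish from where it was at the start of the episode above 0.03 m).
Of case_b, case_c, tin_d, tin_e, tin_f only 3 to 5 are there at a start; the rules pass over those that are not, and their reading is None.
At some moment in a run one of block may be knocked a few centimetres aside while the robot is not near it.
Once in a run the grip may slacken for a moment while it holds something.
It also fails if it takes over 210 s, if anything falls off the work surface, if the arm or the gripper's body presses on something with over 40 N, if the wrist force passes 120 N, or if a joint passes its speed limit or range.

## Working session

There is one attempt and no reset: what is moved stays moved. The work goes in short steps, Python scripts to look and compute and a tool call to move; the robot and the scene stay as the last step left them, time stands still between calls to the robot, and variables do not carry over. Pictures are saved under pics/ and viewed, and the job is handed in when it is done.

Besides the shell and the picture viewer there is one more tool, called after "Call:" as a command line: name --argument value ..., lists and objects as JSON in quotes. carry_out: Moves the arm, as the interface text tells. Its arguments: {"type":"object","properties":{"motion":{"type":"array"},"force":{"type":"number"}},"required":["motion"]}

```bash
mkdir -p pics; ls; python3 - <<'E'
from workcell import get_state, eyes, env
import cv2
print(get_state())
for n in("top","side"):
    im=eyes.read_camera(n); cv2.imwrite(f"pics/{n}0.png",im); c=eyes.calibration(n); print(n,c)
E
```

```text
pics
{'clock': 0.0, 'joint_pos': array([-1.35559002e+00,  3.13979981e-01,  4.49744319e-02,  1.30359468e+00,
        2.03725919e-05,  1.43124160e+00]), 'qvel': array([ 0.00030617, -0.00131841,  0.00031706, -0.00066765,  0.00053224,
       -0.00101955]), 'tau': array([-5.74596870e-04, -4.80623245e+01,  2.98534852e+01,  1.92655181e-02,
       -3.45083881e-04,  8.08670421e-06]), 'tcp_pos': array([ 0.19971015, -0.5389898 ,  0.40381834]), 'orientation': array([-9.01692027e-04,  9.84308882e-01,  1.76451722e-01, -2.39299047e-05]), 'wrist_force': array([ 0.78806286, -0.23465415,  0.22899205]), 'ft_torque': array([-0.00832086, -0.02289505, -0.03711653]), 'finger_gap': 0.08524340245707769}
top {'K': array([[409.93115197,   0.        , 260.0122635 ],
       [  0.        , 409.93115197, 197.85980409],
       [  0.        ,   0.        ,   1.        ]]), 'camera_from_world': array([[-0.00796258, -0.99993294, -0.00840942,  0.01594401],
       [ 0.99084622, -0.00902299,  0.13469357, -0.59907421],
       [-0.13476041, -0.00725993,  0.99085162, -1.25136384],
       [ 0.        ,  0.        ,  0.        ,  1.        ]])}
side {'K': array([[408.99552921,   0.        , 261.49206104],
       [  0.        , 408.99552921, 191.14183823],
       [  0.        ,   0.        ,   1.        ]]), 'camera_from_world': array([[-0.77323146, -0.63383103,  0.01927012,  0.48315313],
       [ 0.43453881, -0.50748675,  0.74406534, -0.27814674],
       [-0.46183237,  0.58370834,  0.6678289 , -0.79724471],
       [ 0.        ,  0.        ,  0.        ,  1.        ]])}
```

View pics/top0.png

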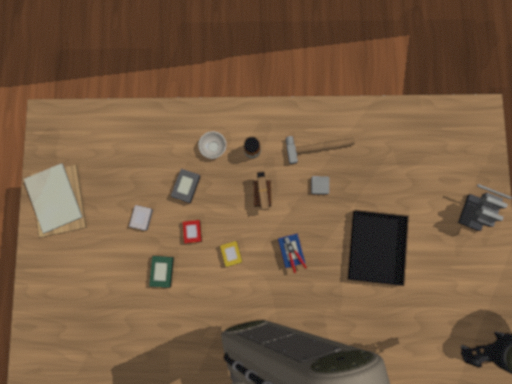

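View pics/side0.png

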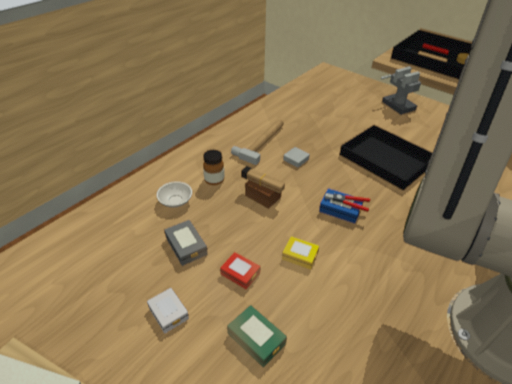

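```bash
cat > h.py <<'E'
import numpy as np, cv2
from workcell import get_state, eyes, env
from scipy.spatial.transform import Rotation as R
CAL={n:eyes.calibration(n) for n in("top","side")}
def ray(n,uv):
    c=CAL[n];M=c["camera_from_world"];K=c["K"];uv=np.asarray(uv,float).reshape(-1,2)
    d=np.c_[(uv[:,0]-K[0,2])/K[0,0],-(uv[:,1]-K[1,2])/K[1,1],-np.ones(len(uv))]
    Rm=M[:3,:3];return -Rm.T@M[:3,3],d@Rm
def onplane(n,uv,z):
    o,d=ray(n,uv);t=(z-o[2])/d[:,2];return o+d*t[:,None]
def proj(n,p):
    c=CAL[n];M=c["camera_from_world"];K=c["K"];q=np.asarray(p).reshape(-1,3)@M[:3,:3].T+M[:3,3]
    return np.c_[K[0,0]*q[:,0]/-q[:,2]+K[0,2],K[1,1]*-q[:,1]/-q[:,2]+K[1,2]]
def shot(n,name=None,crop=None,s=3):
    im=eyes.read_camera(n)
    if name:
        v=im if crop is None else im[crop[1]:crop[3],crop[0]:crop[2]]
        if crop is not None: v=cv2.resize(v,None,fx=s,fy=s,interpolation=cv2.INTER_CUBIC)
        cv2.imwrite("pics/"+name+".png",v)
    return im
def rect(n,mask,z):
    """largest contour -> (cx,cy,long,short,yaw_long deg) on plane z, plus pixel centroid"""
    cs,_=cv2.findContours(mask,cv2.RETR_EXTERNAL,cv2.CHAIN_APPROX_NONE)
    c=max(cs,key=cv2.contourArea);P=onplane(n,c.reshape(-1,2),z)[:,:2]
    (x,y),(a,b),t=cv2.minAreaRect((P*1000).astype(np.float32))
    if a<b:a,b,t=b,a,t+90
    m=cv2.moments(c);return np.round([x,y,a,b,(t+90)%180-90],1),(m["m10"]/m["m00"],m["m01"]/m["m00"])
def goto(x,y,z,yaw):
    """print tool-frame shift from measured pose to point TCP (m), tool down, yaw deg mod 180"""
    s=get_state();q=s["orientation"];Rt=R.from_quat([q[1],q[2],q[3],q[0]])
    d=Rt.inv().apply(np.array([x,y,z])-s["tcp_pos"])*100
    best=None
    for k in(-360,-180,0,180,360):
        T=R.from_euler("z",yaw+k,degrees=True)*R.from_euler("x",180,degrees=True)
        w=(Rt.inv()*T).as_rotvec(degrees=True)
        if best is None or np.linalg.norm(w)<np.linalg.norm(best):best=w
    print("clock %.1f tcp"%s["clock"],np.round(s["tcp_pos"],4),"q1,q6",np.round(s["joint_pos"][[0,5]],2),"gap %.4f"%s["finger_gap"],"F",np.round(s["wrist_force"],1))
    print("shift cm",np.round(d,2),"turn",np.round(best,1))
E
python3 - <<'E'
from h import *
im=cv2.imread("pics/top0.png")
cv2.imwrite("pics/top0z.png",cv2.resize(im[120:300,110:430],None,fx=2.5,fy=2.5,interpolation=cv2.INTER_CUBIC))
hsv=cv2.cvtColor(im,cv2.COLOR_BGR2HSV)
for name,(u,v) in dict(green=(152,270),greenlid=(161,272),grey=(178,190),greylid=(185,186),red=(183,232),yellow=(224,253),white=(140,217),block=(320,185),table=(300,220),blue=(284,245),tray=(375,250),riser=(256,195),clamp=(263,190),cutred=(297,263)).items(): print(name,hsv[v,u],im[v,u])
E
```

```text
green [70 90 82] [63 82 53]
greenlid [ 32  26 175] [157 175 174]
grey [ 32  21 159] [146 159 158]
greylid [ 32  25 174] [157 174 173]
red [  6 169 134] [ 45  62 134]
yellow [ 23 159 173] [ 65 149 173]
white [138   7 172] [172 167 170]
block [ 38   8 131] [127 131 130]
table [ 15 112 146] [ 82 114 146]
blue [111  51  95] [95 82 76]
tray [113  32  32] [32 29 28]
riser [  9 134  57] [27 36 57]
clamp [ 17 135 147] [ 69 113 147]
cutred [109 157  96] [96 59 37]
```

View pics/top0z.png

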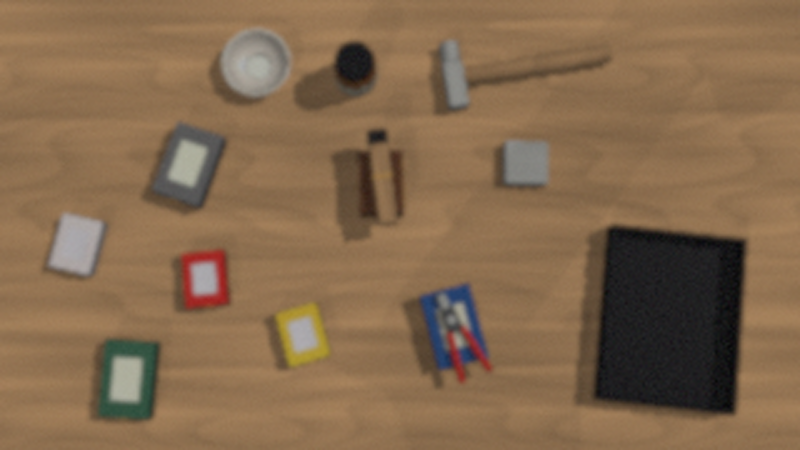

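```bash
cat > meas.py <<'E'
from h import *
def roi(m,b):
    o=np.zeros_like(m);o[b[1]:b[3],b[0]:b[2]]=m[b[1]:b[3],b[0]:b[2]];return o
def up(im,f=4): return cv2.resize(im,None,fx=f,fy=f,interpolation=cv2.INTER_CUBIC)
def rect4(n,mask4,z,f=4):
    cs,_=cv2.findContours(mask4,cv2.RETR_EXTERNAL,cv2.CHAIN_APPROX_NONE)
    c=max(cs,key=cv2.contourArea);px=(c.reshape(-1,2)+.5)/f-.5
    P=onplane(n,px,z)[:,:2]
    (x,y),(a,b),t=cv2.minAreaRect((P*1000).astype(np.float32))
    if a<b:a,b,t=b,a,t+90
    return np.round([x,y,a,b,(t+90)%180-90],1)
E
python3 - <<'E'
from meas import *
im=up(cv2.imread("pics/top0.png"));h,s,v=cv2.split(cv2.cvtColor(im,cv2.COLOR_BGR2HSV))
h=h.astype(int);s=s.astype(int);v=v.astype(int)
def B(*a):return [4*i for i in a]
pale=((s<70)&(v>120)).astype(np.uint8)*255
M=lambda c:(c).astype(np.uint8)*255
items={"green":(M((h>45)&(h<100)&(s>60)),B(140,245,180,295),.032),
"greenlid":(pale,B(140,245,180,295),.032),
"grey":(M((s<70)&(v>50)),B(165,160,205,210),.032),
"greylid":(M((v>125)&(s<60)),B(172,170,198,202),.032),
"red":(M(((h<7)|(h>170))&(s>130)),B(175,213,208,250),.026),
"redlid":(pale,B(180,218,204,246),.026),
"yellow":(M((h>18)&(s>125)&(v>120)),B(212,232,250,272),.026),
"yellowlid":(pale,B(216,238,246,268),.026),
"white":(M((s<60)&(v>90)),B(122,198,158,236),.026),
"block":(M((s<60)&(v>80)),B(305,170,335,200),.02),
"blue":(M((h>95)&(h<125)&(s>90)&(v>60)),B(270,225,312,280),.032),
"tray":(M(v<60),B(335,200,420,295),.035),
"riser":(M((h<12)&(v<100)),B(250,170,275,215),.045),
"clamp":(M((h>12)&(v>115)&(s>80)),B(256,176,270,212),.067)}
for k,(m,b,z) in items.items():
    try: print(k,rect4("top",roi(m,b),z))
    except Exception as e: print(k,e)
E
python3 - <<'E'
import cv2
im=cv2.imread("pics/side0.png")
cv2.imwrite("pics/s0a.png",cv2.resize(im[140:230,220:380],None,fx=5,fy=5,interpolation=cv2.INTER_CUBIC))
im=cv2.imread("pics/top0.png")
cv2.imwrite("pics/t0a.png",cv2.resize(im[165:285,235:325],None,fx=5,fy=5,interpolation=cv2.INTER_CUBIC))
E
```

```text
green [373.1 320.6  92.7  64.7  -4.2]
greenlid [373.4 323.   55.9  38.5  -4.2]
grey [642.8 250.   97.7  69.2 -19.5]
greylid [644.4 251.3  55.5  38.3 -19.3]
red [496.9 228.1  70.6  56.5   4.8]
redlid [497.6 228.8  39.3  30.4   6.3]
yellow [426.5 104.1  74.5  59.5  15.3]
yellowlid [426.6 104.6  39.   30.3  15.7]
white [541.7 391.5  74.   61.6 -14. ]
block [ 642.6 -181.2   59.5   58.6   -1.8]
blue [429.  -62.7  90.3  17.1  13.2]
tray [ 441.9 -353.1  215.2  172.6   -6.5]
riser [614.6  23.   76.8  15.5   2.4]
clamp [ 6.095e+02  2.900e+00  1.117e+02  4.280e+01 -5.000e-01]
```

View pics/s0a.png

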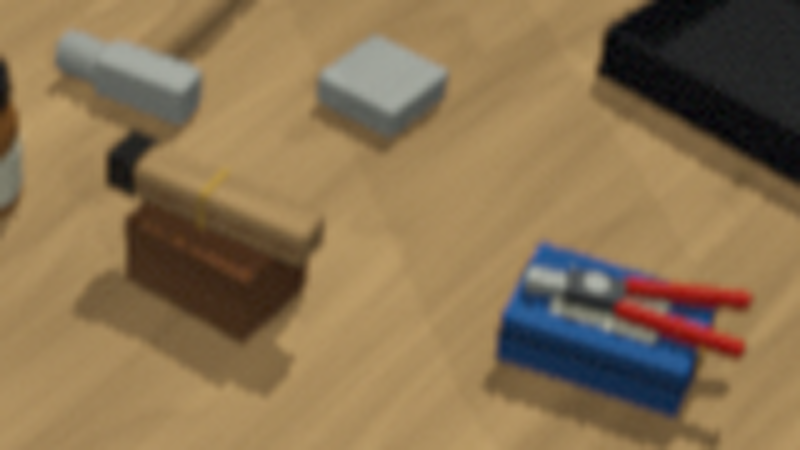

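View pics/t0a.png

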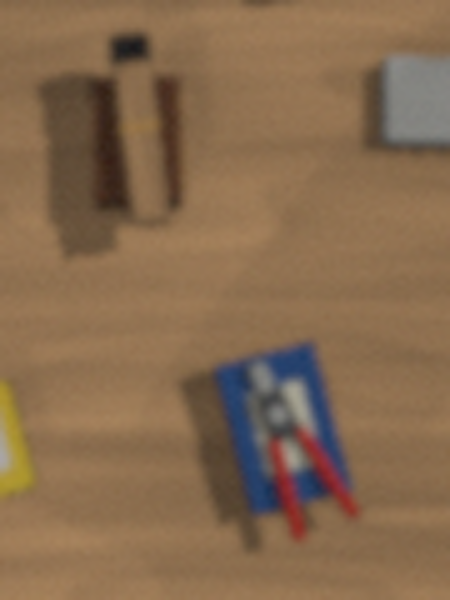

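```bash
python3 - <<'E'
from h import *
a=onplane("top",[(261,173),(265.4,207.4)],.067);print(a.round(4),a.mean(0),np.linalg.norm(a[0]-a[1]),np.degrees(np.arctan2(*(a[0]-a[1])[[1,0]])))
b=onplane("top",[(290.4,247.4),(287.4,239.4),(300.6,270.6)],.044);print(b.round(4),np.degrees(np.arctan2(*(b[1]-b[2])[[1,0]])))
print(onplane("side",[(338.4,197.4)],.044))
# clamp rubber end/other end in side
c=onplane("side",[(220+130/5,140+150/5),(220+315/5,140+228/5)],.062);print(c,c.mean(0))
goto(*a.mean(0)[:2],.067+.155,7)
E
```

```text
[[ 0.6736  0.0069  0.067 ]
 [ 0.5658 -0.0057  0.067 ]] [0.61973766 0.00062096 0.067     ] 0.10856102254940622 6.6883810448746175
[[ 0.4434 -0.0819  0.044 ]
 [ 0.468  -0.073   0.044 ]
 [ 0.3725 -0.1119  0.044 ]] 22.1178477529747
[[ 0.44085163 -0.07547396  0.044     ]]
[[ 0.67079794  0.00919334  0.062     ]
 [ 0.56069268 -0.00424794  0.062     ]] [0.61574531 0.0024727  0.062     ]
clock 0.1 tcp [ 0.1997 -0.539   0.4039] q1,q6 [-1.36  1.43] gap 0.0854 F [ 0.4 -0.6  0.1]
shift cm [ 58.13 -35.98  18.26] turn [-0.1 -0.  13.3]
```

Call:
carry_out --motion '[{"jaw":0,"wz":-10.4},{"wz":-10.4},{"wz":-10.4},{"wz":-10.4},{"wz":-10.4},{"wz":-10.4},{"wz":-10.4},{"wz":-10.4},{"wz":-10.4},{"wz":-10.4},{"wz":-10.4},{"wz":-10.4},{"wz":-10.4},{"wz":-10.4},{"wz":-10.4},{"wz":-10.4}]' --force 40

```text
invalid input at $.motion[0]: expected keys jaw, tx, ty, tz, wx, wy, wz
```

```bash
python3 - <<'E'
from h import *
goto(.618,.0015,.290,186.7)
E
```

```text
clock 0.1 tcp [ 0.1997 -0.539   0.4039] q1,q6 [-1.36  1.43] gap 0.0854 F [ 0.4 -0.6  0.1]
shift cm [ 58.   -36.14  11.46] turn [-0.1 -0.  13.6]
```

Call:
carry_out --motion '[{"jaw":0,"tx":0,"ty":0,"tz":0,"wx":0,"wy":0,"wz":-10.4},{"jaw":0,"tx":0,"ty":0,"tz":0,"wx":0,"wy":0,"wz":-10.4},{"jaw":0,"tx":0,"ty":0,"tz":0,"wx":0,"wy":0,"wz":-10.4},{"jaw":0,"tx":0,"ty":0,"tz":0,"wx":0,"wy":0,"wz":-10.4},{"jaw":0,"tx":0,"ty":0,"tz":0,"wx":0,"wy":0,"wz":-10.4},{"jaw":0,"tx":0,"ty":0,"tz":0,"wx":0,"wy":0,"wz":-10.4},{"jaw":0,"tx":0,"ty":0,"tz":0,"wx":0,"wy":0,"wz":-10.4},{"jaw":0,"tx":0,"ty":0,"tz":0,"wx":0,"wy":0,"wz":-10.4},{"jaw":0,"tx":0,"ty":0,"tz":0,"wx":0,"wy":0,"wz":-10.4},{"jaw":0,"tx":0,"ty":0,"tz":0,"wx":0,"wy":0,"wz":-10.4},{"jaw":0,"tx":0,"ty":0,"tz":0,"wx":0,"wy":0,"wz":-10.4},{"jaw":0,"tx":0,"ty":0,"tz":0,"wx":0,"wy":0,"wz":-10.4},{"jaw":0,"tx":0,"ty":0,"tz":0,"wx":0,"wy":0,"wz":-10.4},{"jaw":0,"tx":0,"ty":0,"tz":0,"wx":0,"wy":0,"wz":-10.4},{"jaw":0,"tx":0,"ty":0,"tz":0,"wx":0,"wy":0,"wz":-10.4},{"jaw":0,"tx":0,"ty":0,"tz":0,"wx":0,"wy":0,"wz":-10.4}]' --force 40

```text
clock: 2.1
tcp_pos: [0.1997, -0.5391, 0.4042]
orientation: [-0.0, -0.062, 0.998, 0.001]
wrist_force: [-0.7, -0.4, 0.3]
finger_gap: 0.0428
```

```bash
python3 - <<'E'
from h import *
goto(.618,.0015,.290,186.7)
E
```

```text
clock 2.1 tcp [ 0.1997 -0.5391  0.4042] q1,q6 [-1.36 -1.48] gap 0.0428 F [-0.7 -0.4  0.3]
shift cm [-48.16  48.49  11.46] turn [ 0.1 -0.   0.4]
```

Call:
carry_out --motion '[{"jaw":0,"tx":-3.7,"ty":3.73,"tz":0.88,"wx":0,"wy":0,"wz":0.4},{"jaw":0,"tx":-3.7,"ty":3.73,"tz":0.88,"wx":0,"wy":0,"wz":0},{"jaw":0,"tx":-3.7,"ty":3.73,"tz":0.88,"wx":0,"wy":0,"wz":0},{"jaw":0,"tx":-3.7,"ty":3.73,"tz":0.88,"wx":0,"wy":0,"wz":0},{"jaw":0,"tx":-3.7,"ty":3.73,"tz":0.88,"wx":0,"wy":0,"wz":0},{"jaw":0,"tx":-3.7,"ty":3.73,"tz":0.88,"wx":0,"wy":0,"wz":0},{"jaw":0,"tx":-3.7,"ty":3.73,"tz":0.88,"wx":0,"wy":0,"wz":0},{"jaw":0,"tx":-3.7,"ty":3.73,"tz":0.88,"wx":0,"wy":0,"wz":0},{"jaw":0,"tx":-3.7,"ty":3.73,"tz":0.88,"wx":0,"wy":0,"wz":0},{"jaw":0,"tx":-3.7,"ty":3.73,"tz":0.88,"wx":0,"wy":0,"wz":0},{"jaw":0,"tx":-3.7,"ty":3.73,"tz":0.88,"wx":0,"wy":0,"wz":0},{"jaw":0,"tx":-3.7,"ty":3.73,"tz":0.88,"wx":0,"wy":0,"wz":0},{"jaw":0,"tx":-3.7,"ty":3.73,"tz":0.88,"wx":0,"wy":0,"wz":0},{"jaw":0,"tx":0,"ty":0,"tz":0,"wx":0,"wy":0,"wz":0}]'

```text
clock: 3.85
tcp_pos: [0.6252, -0.001, 0.2884]
orientation: [-0.001, -0.058, 0.998, 0.0]
wrist_force: [-0.4, -1.0, -0.1]
finger_gap: 0.0429
```

```bash
python3 - <<'E'
from h import *
goto(.618,.0015,.221,186.7)
shot("side","s1",(190,100,350,220),5)
shot("top","t1",(200,140,320,230),5)
E
```

```text
clock 3.9 tcp [ 0.6252 -0.001   0.2884] q1,q6 [-0.13 -0.25] gap 0.0429 F [-0.4 -1.  -0.1]
shift cm [0.67 0.33 6.74] turn [ 0.  -0.1 -0.1]
```

View pics/s1.png

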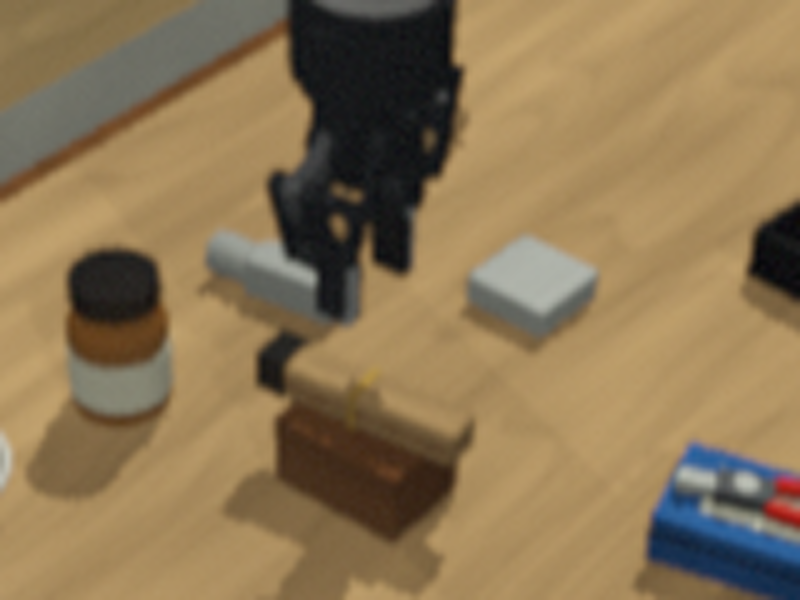

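View pics/t1.png

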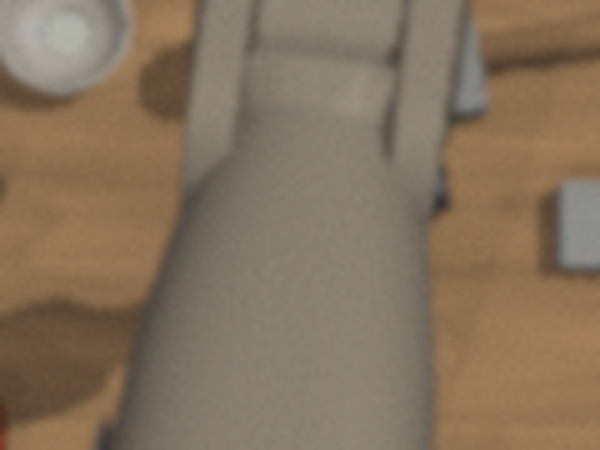

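Call:
carry_out --motion '[{"jaw":0,"tx":0.7,"ty":0.3,"tz":3.3,"wx":0,"wy":0,"wz":0},{"jaw":0,"tx":0,"ty":0,"tz":3.4,"wx":0,"wy":0,"wz":0},{"jaw":0,"tx":0,"ty":0,"tz":0,"wx":0,"wy":0,"wz":0},{"jaw":-0.8,"tx":0,"ty":0,"tz":0,"wx":0,"wy":0,"wz":0},{"jaw":-0.8,"tx":0,"ty":0,"tz":0,"wx":0,"wy":0,"wz":0},{"jaw":-0.8,"tx":0,"ty":0,"tz":0,"wx":0,"wy":0,"wz":0},{"jaw":-0.8,"tx":0,"ty":0,"tz":0,"wx":0,"wy":0,"wz":0}]'

```text
clock: 4.82
tcp_pos: [0.6175, -0.0021, 0.2249]
orientation: [0.001, -0.055, 0.998, -0.001]
wrist_force: [-0.7, -1.2, 6.9]
finger_gap: 0.0228
```

```bash
python3 - <<'E'
from h import *
goto(.618,.0015,.300,186.7)
E
```

```text
clock 4.8 tcp [ 0.6175 -0.0021  0.2249] q1,q6 [-0.13 -0.24] gap 0.0228 F [-0.7 -1.2  6.9]
shift cm [-0.11  0.34 -7.51] turn [-0.1  0.1 -0.4]
```

Call:
carry_out --motion '[{"jaw":-0.8,"tx":0,"ty":0,"tz":-3,"wx":0,"wy":0,"wz":0},{"jaw":-0.8,"tx":0,"ty":0,"tz":-4.5,"wx":0,"wy":0,"wz":0},{"jaw":-0.8,"tx":0,"ty":0,"tz":0,"wx":0,"wy":0,"wz":0}]'

```text
clock: 5.2
tcp_pos: [0.6184, -0.0018, 0.3026]
orientation: [0.004, -0.055, 0.998, -0.001]
wrist_force: [0.2, 0.1, -0.4]
finger_gap: 0.0226
```

```bash
python3 - <<'E'
from h import *
goto(.446,-.318,.27,173.5)
shot("side","s2",(190,70,350,190),5)
E
```

```text
clock 5.2 tcp [ 0.6184 -0.0018  0.3026] q1,q6 [-0.13 -0.24] gap 0.0226 F [ 0.2  0.1 -0.4]
shift cm [ 20.65 -29.51   3.16] turn [-0.1  0.5 12.8]
```

View pics/s2.png

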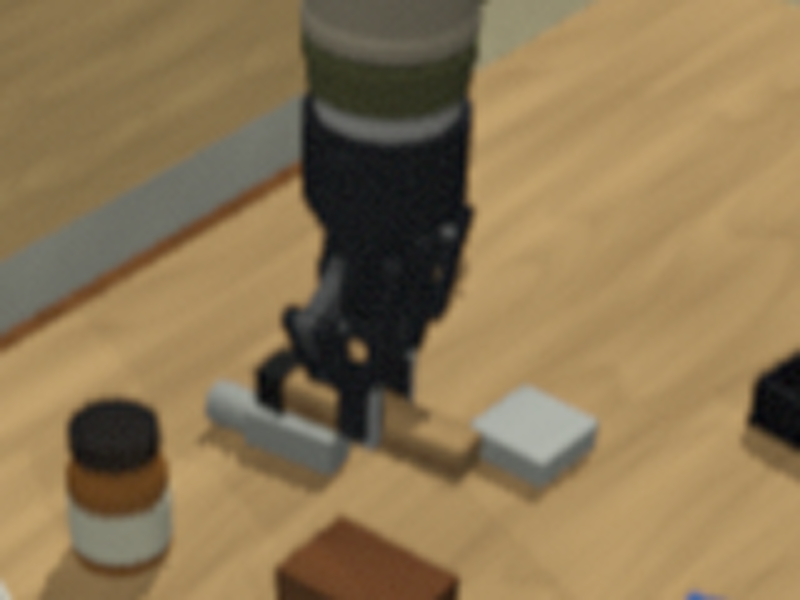

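Call:
carry_out --motion '[{"jaw":-0.8,"tx":2.95,"ty":-4.2,"tz":0.45,"wx":0,"wy":0,"wz":0},{"jaw":-0.8,"tx":2.95,"ty":-4.2,"tz":0.45,"wx":0,"wy":0,"wz":0},{"jaw":-0.8,"tx":2.95,"ty":-4.2,"tz":0.45,"wx":0,"wy":0,"wz":0},{"jaw":-0.8,"tx":2.95,"ty":-4.2,"tz":0.45,"wx":0,"wy":0,"wz":0},{"jaw":-0.8,"tx":2.95,"ty":-4.2,"tz":0.45,"wx":0,"wy":0,"wz":0},{"jaw":-0.8,"tx":2.95,"ty":-4.2,"tz":0.45,"wx":0,"wy":0,"wz":0},{"jaw":-0.8,"tx":2.95,"ty":-4.2,"tz":0.45,"wx":0,"wy":0,"wz":0},{"jaw":-0.8,"tx":0,"ty":0,"tz":0,"wx":0,"wy":0,"wz":6.4},{"jaw":-0.8,"tx":0,"ty":0,"tz":0,"wx":0,"wy":0,"wz":6.4},{"jaw":-0.8,"tx":0,"ty":0,"tz":0,"wx":0,"wy":0,"wz":0}]'

```text
clock: 6.5
tcp_pos: [0.4434, -0.3165, 0.2654]
orientation: [-0.001, 0.056, 0.998, 0.001]
wrist_force: [-0.0, 0.1, -0.9]
finger_gap: 0.0228
```

```bash
python3 - <<'E'
from h import *
goto(.446,-.318,.188,173.5)
shot("side","s3",(300,70,460,190),5)
E
```

```text
clock 6.5 tcp [ 0.4434 -0.3165  0.2654] q1,q6 [-0.77 -0.66] gap 0.0228 F [-0.   0.1 -0.9]
shift cm [-0.29 -0.13  7.74] turn [ 0.1 -0.1  0.1]
```

View pics/s3.png

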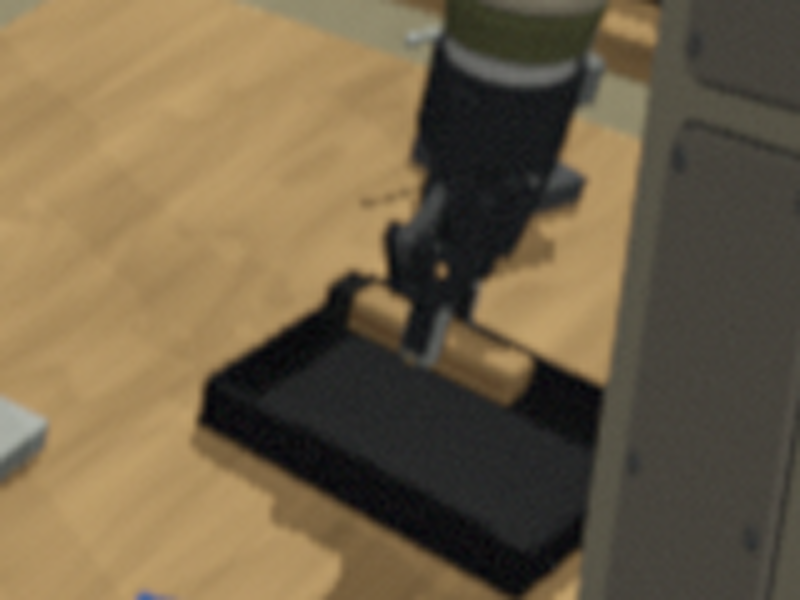

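Call:
carry_out --motion '[{"jaw":-0.8,"tx":-0.3,"ty":0,"tz":4,"wx":0,"wy":0,"wz":0},{"jaw":-0.8,"tx":0,"ty":0,"tz":3.7,"wx":0,"wy":0,"wz":0},{"jaw":-0.8,"tx":0,"ty":0,"tz":0,"wx":0,"wy":0,"wz":0},{"jaw":-0.1,"tx":0,"ty":0,"tz":0,"wx":0,"wy":0,"wz":0},{"jaw":-0.1,"tx":0,"ty":0,"tz":0,"wx":0,"wy":0,"wz":0},{"jaw":-0.1,"tx":0,"ty":0,"tz":-4,"wx":0,"wy":0,"wz":0},{"jaw":-0.1,"tx":0,"ty":0,"tz":-5,"wx":0,"wy":0,"wz":0},{"jaw":-0.1,"tx":0,"ty":0,"tz":0,"wx":0,"wy":0,"wz":0}]'

```text
clock: 7.55
tcp_pos: [0.4485, -0.3185, 0.2854]
orientation: [0.004, 0.056, 0.998, -0.003]
wrist_force: [0.7, -0.6, -0.4]
finger_gap: 0.0383
```

```bash
python3 - <<'E'
from h import *
goto(.442,-.079,.27,202)
shot("side","s4",(300,70,460,190),5)
im=shot("top","t4",(235,165,325,285),5)
E
```

```text
clock 7.5 tcp [ 0.4485 -0.3185  0.2854] q1,q6 [-0.76 -0.65] gap 0.0383 F [ 0.7 -0.6 -0.4]
shift cm [ 3.34 23.73  1.37] turn [ -0.5   0.4 -28.4]
```

View pics/s4.png

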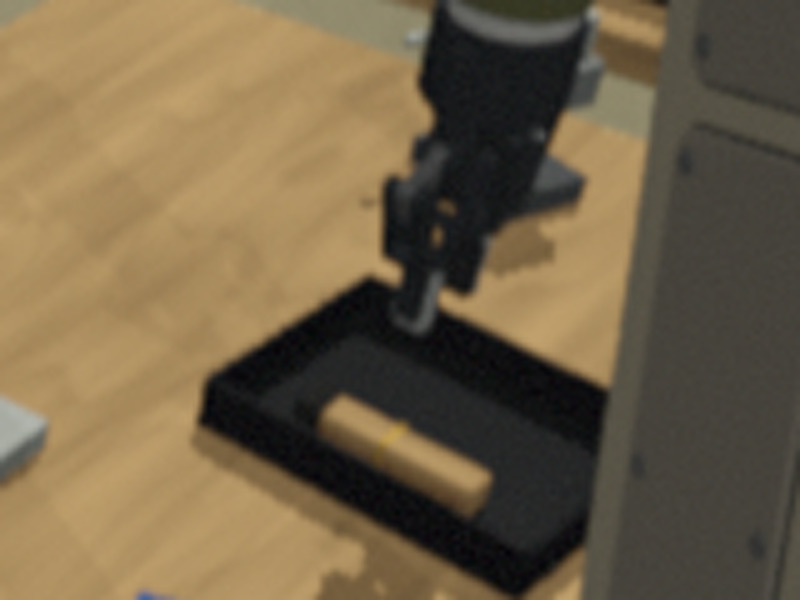

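View pics/t4.png

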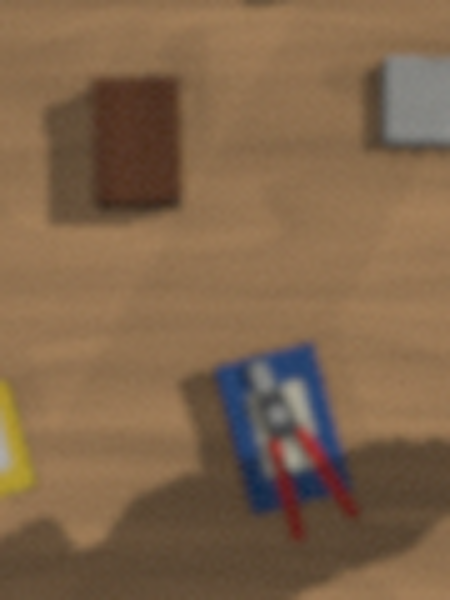

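```bash
python3 - <<'E'
from meas import *
im=up(eyes.read_camera("top"));h,s,v=cv2.split(cv2.cvtColor(im,cv2.COLOR_BGR2HSV));h=h.astype(int)
m=((h<12)&(v<90)&(s>120)).astype(np.uint8)*255
print(rect4("top",roi(m,[4*i for i in(250,170,275,212)]),.045))
m2=(((h<13)|(h>170))&(v<110)&(s>110)).astype(np.uint8)*255
print(rect4("top",roi(m2,[4*i for i in(250,170,275,212)]),.045))
im=eyes.read_camera("side");cv2.imwrite("pics/s5.png",cv2.resize(im[150:220,220:380],None,fx=5,fy=5,interpolation=cv2.INTER_CUBIC))
E
```

```text
[612.8   5.8  79.4  50.8   0.7]
[ 6.138e+02  6.000e+00  8.270e+01  5.430e+01 -3.000e-01]
```

View pics/s5.png

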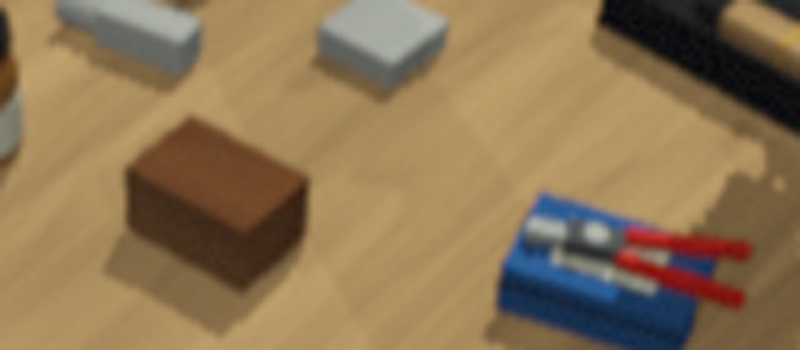

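Call:
carry_out --motion '[{"jaw":-0.1,"tx":0.55,"ty":4,"tz":0.2,"wx":-0.5,"wy":0.4,"wz":0},{"jaw":-0.1,"tx":0.55,"ty":4,"tz":0.2,"wx":0,"wy":0,"wz":0},{"jaw":-0.1,"tx":0.55,"ty":4,"tz":0.2,"wx":0,"wy":0,"wz":0},{"jaw":-0.1,"tx":0.55,"ty":4,"tz":0.2,"wx":0,"wy":0,"wz":0},{"jaw":-0.1,"tx":0.55,"ty":4,"tz":0.2,"wx":0,"wy":0,"wz":0},{"jaw":-0.1,"tx":0.55,"ty":3.7,"tz":0.2,"wx":0,"wy":0,"wz":0},{"jaw":-0.1,"tx":0,"ty":0,"tz":0,"wx":0,"wy":0,"wz":-9.5},{"jaw":-0.1,"tx":0,"ty":0,"tz":0,"wx":0,"wy":0,"wz":-9.5},{"jaw":-0.1,"tx":0,"ty":0,"tz":0,"wx":0,"wy":0,"wz":-9.4},{"jaw":-0.1,"tx":0,"ty":0,"tz":0,"wx":0,"wy":0,"wz":0}]'

```text
clock: 9.0
tcp_pos: [0.4402, -0.0776, 0.2686]
orientation: [-0.003, -0.189, 0.982, 0.006]
wrist_force: [-0.0, 0.2, 0.9]
finger_gap: 0.0383
```

```bash
python3 - <<'E'
from h import *
goto(.442,-.079,.212,202)
shot("side","s6",(280,70,440,230),4)
E
```

```text
clock 9.0 tcp [ 0.4402 -0.0776  0.2686] q1,q6 [-0.36 -0.74] gap 0.0383 F [-0.   0.2  0.9]
shift cm [-0.13 -0.27  5.66] turn [ 0.7 -0.2 -0.2]
```

View pics/s6.png

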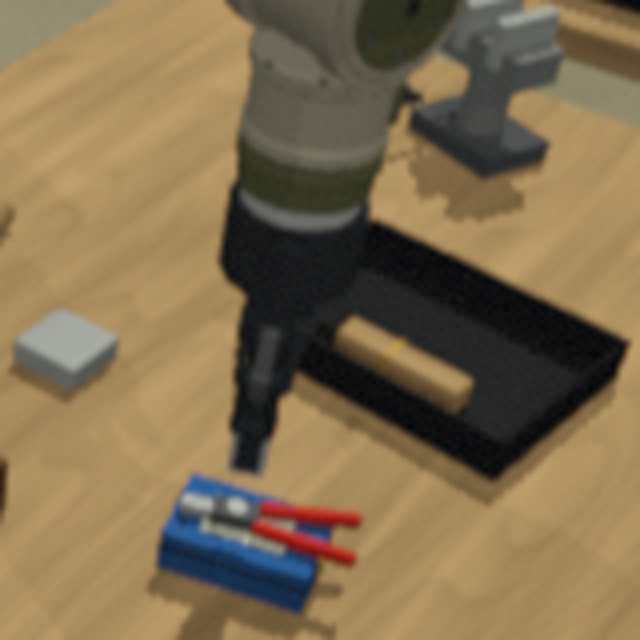

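Call:
carry_out --motion '[{"jaw":-0.1,"tx":-0.1,"ty":-0.2,"tz":3,"wx":0.5,"wy":0,"wz":0},{"jaw":-0.1,"tx":0,"ty":0,"tz":2.5,"wx":0,"wy":0,"wz":0},{"jaw":-0.1,"tx":0,"ty":0,"tz":0,"wx":0,"wy":0,"wz":0},{"jaw":-0.1,"tx":0,"ty":0,"tz":0,"wx":0,"wy":0,"wz":0}]'

```text
clock: 9.55
tcp_pos: [0.4424, -0.0791, 0.2151]
orientation: [-0.001, -0.19, 0.982, 0.001]
wrist_force: [0.6, 0.4, -0.1]
finger_gap: 0.0384
```

```bash
python3 - <<'E'
from h import *
r=onplane("side",np.array([(190,118),(308,182),(243,235),(127,172)])/5+[220,150],.045);print(r.round(4),r.mean(0))
goto(.442,-.079,.212,202)
shot("side","s7",(300,120,400,220),6)
E
```

```text
[[ 0.6508 -0.0158  0.045 ]
 [ 0.5726 -0.0156  0.045 ]
 [ 0.5729  0.037   0.045 ]
 [ 0.6476  0.0385  0.045 ]] [0.61098404 0.01100211 0.045     ]
clock 9.6 tcp [ 0.4424 -0.0791  0.2151] q1,q6 [-0.36 -0.74] gap 0.0384 F [ 0.6  0.4 -0.1]
shift cm [0.03 0.03 0.31] turn [ 0.1 -0.1 -0.1]
```

View pics/s7.png

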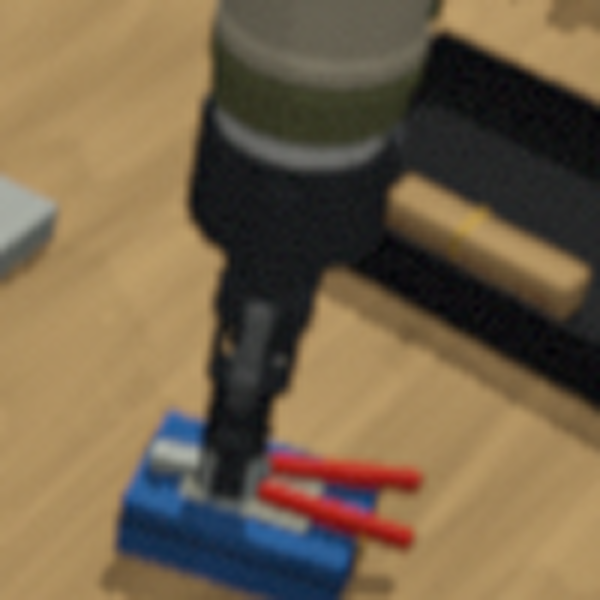

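Call:
carry_out --motion '[{"jaw":-0.1,"tx":0,"ty":0,"tz":0.3,"wx":0,"wy":0,"wz":0},{"jaw":-0.9,"tx":0,"ty":0,"tz":0,"wx":0,"wy":0,"wz":0},{"jaw":-0.9,"tx":0,"ty":0,"tz":0,"wx":0,"wy":0,"wz":0},{"jaw":-0.9,"tx":0,"ty":0,"tz":0,"wx":0,"wy":0,"wz":0},{"jaw":-0.9,"tx":0,"ty":0,"tz":0,"wx":0,"wy":0,"wz":0}]'

```text
clock: 10.22
tcp_pos: [0.4425, -0.0791, 0.2121]
orientation: [-0.001, -0.19, 0.982, 0.001]
wrist_force: [-0.5, 0.3, 4.6]
finger_gap: 0.0167
```

```bash
python3 - <<'E'
from h import *
goto(.442,-.079,.212,202)
shot("side","s8",(300,120,400,220),6)
E
```

```text
clock 10.2 tcp [ 0.4425 -0.0791  0.2121] q1,q6 [-0.36 -0.74] gap 0.0167 F [-0.5  0.3  4.6]
shift cm [0.04 0.02 0.01] turn [ 0.1 -0.1 -0.1]
```

View pics/s8.png

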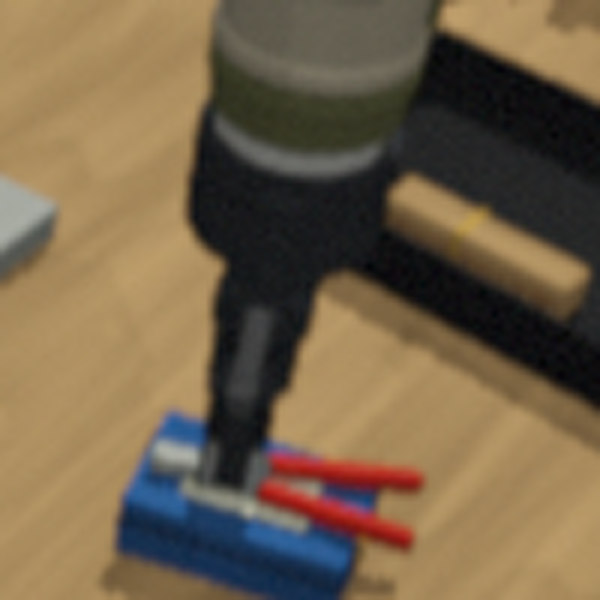

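Call:
carry_out --motion '[{"jaw":-0.9,"tx":0,"ty":0,"tz":-3,"wx":0,"wy":0,"wz":0},{"jaw":-0.9,"tx":0,"ty":0,"tz":-4,"wx":0,"wy":0,"wz":0},{"jaw":-0.9,"tx":0,"ty":0,"tz":0,"wx":0,"wy":0,"wz":9.5},{"jaw":-0.9,"tx":0,"ty":0,"tz":0,"wx":0,"wy":0,"wz":9.5},{"jaw":-0.9,"tx":0,"ty":0,"tz":0,"wx":0,"wy":0,"wz":9.5},{"jaw":-0.9,"tx":0,"ty":0,"tz":0,"wx":0,"wy":0,"wz":0}]'

```text
clock: 11.02
tcp_pos: [0.4422, -0.079, 0.2812]
orientation: [-0.002, 0.056, 0.998, 0.001]
wrist_force: [0.3, -0.4, -0.5]
finger_gap: 0.0162
```

```bash
python3 - <<'E'
from h import *
goto(.453,-.3895,.26,173.5)
shot("side","s9",(280,70,440,230),4)
E
```

```text
clock 11.0 tcp [ 0.4422 -0.079   0.2812] q1,q6 [-0.36 -0.24] gap 0.0162 F [ 0.3 -0.4 -0.5]
shift cm [ -4.58 -30.73   2.07] turn [ 0.1 -0.2  0. ]
```

View pics/s9.png

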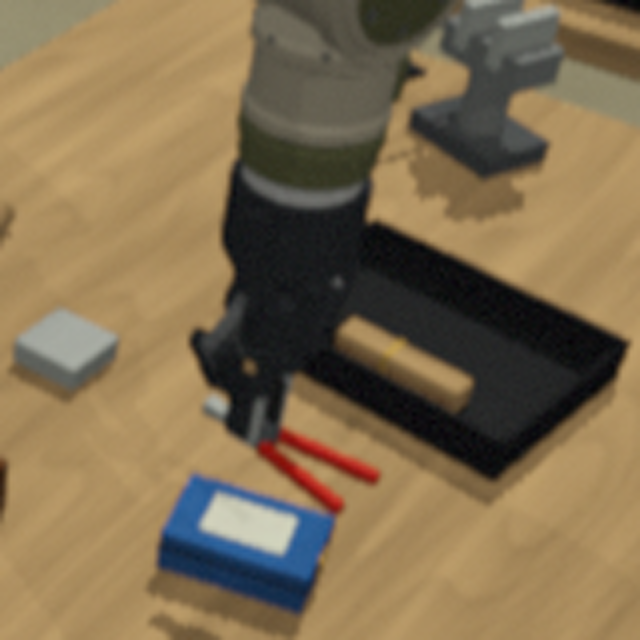

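Call:
carry_out --motion '[{"jaw":-0.9,"tx":-0.76,"ty":-5.1,"tz":0.35,"wx":0,"wy":0,"wz":0},{"jaw":-0.9,"tx":-0.76,"ty":-5.1,"tz":0.35,"wx":0,"wy":0,"wz":0},{"jaw":-0.9,"tx":-0.76,"ty":-5.1,"tz":0.35,"wx":0,"wy":0,"wz":0},{"jaw":-0.9,"tx":-0.76,"ty":-5.1,"tz":0.35,"wx":0,"wy":0,"wz":0},{"jaw":-0.9,"tx":-0.76,"ty":-5.1,"tz":0.35,"wx":0,"wy":0,"wz":0},{"jaw":-0.9,"tx":-0.76,"ty":-5.1,"tz":0.35,"wx":0,"wy":0,"wz":0},{"jaw":-0.9,"tx":0,"ty":0,"tz":0,"wx":0,"wy":0,"wz":0}]'

```text
clock: 11.95
tcp_pos: [0.4523, -0.3919, 0.2593]
orientation: [-0.001, 0.058, 0.998, 0.0]
wrist_force: [-0.2, 0.7, -0.3]
finger_gap: 0.0165
```

```bash
python3 - <<'E'
from meas import *
goto(.453,-.3895,.187,173.5)
shot("side","s10",(300,70,460,190),5)
im0=eyes.read_camera("top");im=up(im0);h,s,v=cv2.split(cv2.cvtColor(im,cv2.COLOR_BGR2HSV));h=h.astype(int)
cv2.imwrite("pics/t10.png",im0)
M=lambda c:(c).astype(np.uint8)*255
b=[4*i for i in(272,228,312,276)]
print("blue",rect4("top",roi(M((h>98)&(h<125)&(s>100)&(v>70)),b),.032))
print("lid",rect4("top",roi(M((s<80)&(v>105)),b),.032))
E
```

```text
clock 11.9 tcp [ 0.4523 -0.3919  0.2593] q1,q6 [-0.85 -0.73] gap 0.0165 F [-0.2  0.7 -0.3]
shift cm [-0.06  0.25  7.23] turn [-0.  -0.1 -0.2]
blue [433.9 -84.1  90.9  60.8  14.2]
lid [434.8 -85.3  59.4  41.5  13.7]
```

View pics/s10.png

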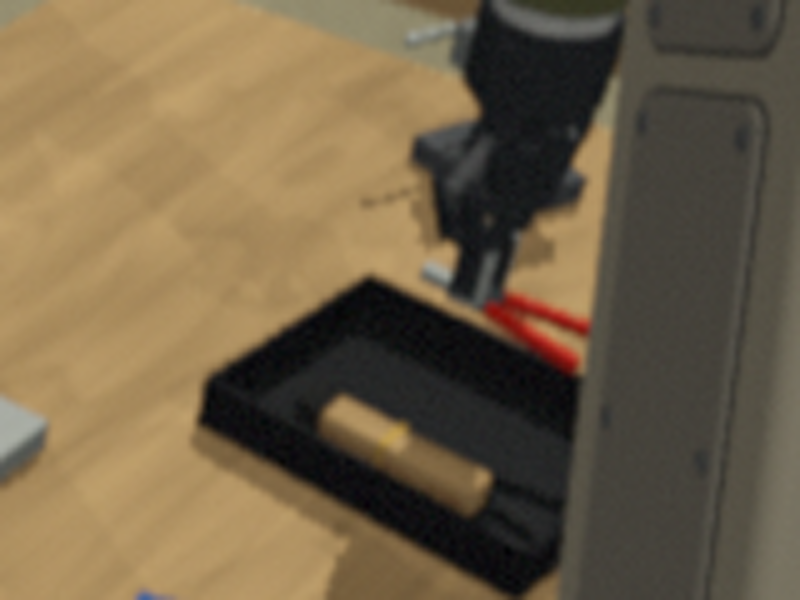

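View pics/t10.png

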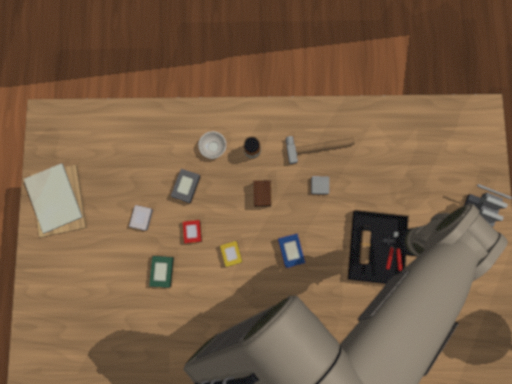

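Call:
carry_out --motion '[{"jaw":-0.9,"tx":0,"ty":0.2,"tz":3.5,"wx":0,"wy":0,"wz":0},{"jaw":-0.9,"tx":0,"ty":0,"tz":3.6,"wx":0,"wy":0,"wz":0},{"jaw":-0.9,"tx":0,"ty":0,"tz":0,"wx":0,"wy":0,"wz":0},{"jaw":-0.3,"tx":0,"ty":0,"tz":0,"wx":0,"wy":0,"wz":0},{"jaw":-0.3,"tx":0,"ty":0,"tz":0,"wx":0,"wy":0,"wz":0},{"jaw":-0.3,"tx":0,"ty":0,"tz":-4,"wx":0,"wy":0,"wz":0},{"jaw":1,"tx":0,"ty":0,"tz":-5,"wx":0,"wy":0,"wz":0},{"jaw":1,"tx":0,"ty":0,"tz":0,"wx":0,"wy":0,"wz":0}]'

```text
clock: 13.05
tcp_pos: [0.4544, -0.3877, 0.2853]
orientation: [0.002, 0.057, 0.998, -0.003]
wrist_force: [0.4, -0.1, -0.4]
finger_gap: 0.0653
```

```bash
python3 - <<'E'
from meas import *
goto(.434,-.084,.25,194)
shot("top","t11",(335,200,425,290),6)
im=shot("side","s11",(300,70,460,190),5)
b=cv2.resize(im[170:240,300:400],None,fx=6,fy=6,interpolation=cv2.INTER_CUBIC);cv2.imwrite("pics/s11b.png",b)
E
```

```text
clock 13.1 tcp [ 0.4544 -0.3877  0.2853] q1,q6 [-0.84 -0.73] gap 0.0653 F [ 0.4 -0.1 -0.4]
shift cm [ 5.51 29.96  3.32] turn [ -0.4   0.2 -20.6]
```

View pics/t11.png

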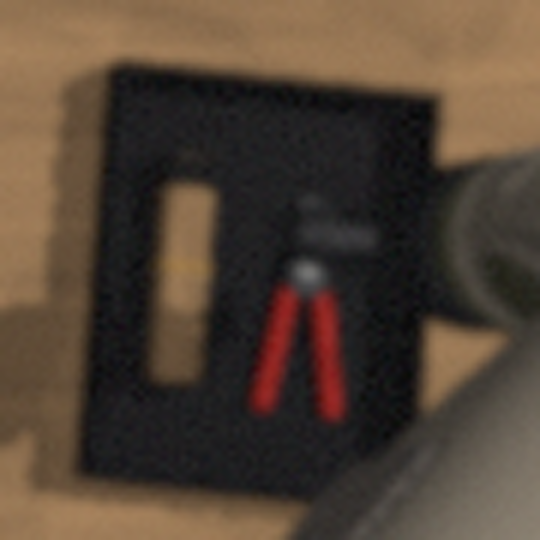

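View pics/s11b.png

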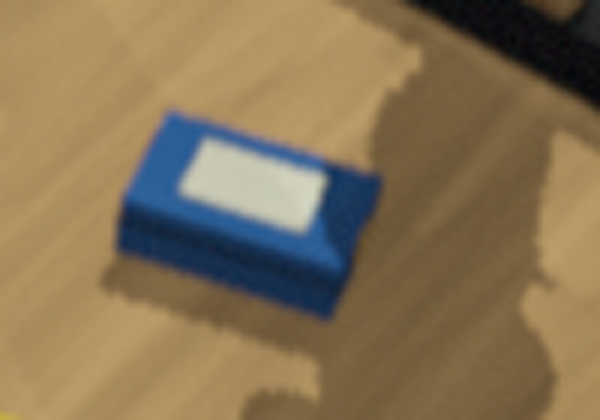

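```bash
python3 - <<'E'
from meas import *
p=np.array([(207,138),(328,175),(305,235),(180,190)])/6+[300,170]
q=onplane("side",p,.032);print(q.round(4),q.mean(0))
im=cv2.imread("pics/side0.png")
# side lids from start picture
f=4;I=up(im,f);h,s,v=cv2.split(cv2.cvtColor(I,cv2.COLOR_BGR2HSV));h=h.astype(int)
pale=((s<60)&(v>150)).astype(np.uint8)*255
for n,b,z in [("green",(240,312,275,350),.032),("grey",(172,225,200,252),.032),("red",(226,255,254,280),.026),("yellow",(288,240,316,262),.026)]:
    print(n,rect4("side",roi(pale,[4*i for i in b]),z))
E
```

```text
[[ 0.4627 -0.0956  0.032 ]
 [ 0.4116 -0.1089  0.032 ]
 [ 0.4007 -0.071   0.032 ]
 [ 0.4541 -0.0606  0.032 ]] [ 0.43227831 -0.08403241  0.032     ]
green [372.1 324.4  54.5  37.1  -4.4]
grey [643.4 252.8  56.2  37.4 -19.2]
red [496.4 230.7  39.1  30.7   5.4]
yellow [425.5 106.   39.4  30.7  15.2]
```

Call:
carry_out --motion '[{"jaw":1,"tx":0.92,"ty":5,"tz":0.3,"wx":0,"wy":0,"wz":0},{"jaw":1,"tx":0.92,"ty":5,"tz":0.3,"wx":0,"wy":0,"wz":0},{"jaw":1,"tx":0.92,"ty":5,"tz":0.3,"wx":0,"wy":0,"wz":0},{"jaw":1,"tx":0.92,"ty":5,"tz":0.3,"wx":0,"wy":0,"wz":0},{"jaw":1,"tx":0.92,"ty":5,"tz":0.3,"wx":0,"wy":0,"wz":0},{"jaw":1,"tx":0.92,"ty":5,"tz":0.3,"wx":0,"wy":0,"wz":0},{"jaw":1,"tx":0,"ty":0,"tz":0,"wx":0,"wy":0,"wz":-10.3},{"jaw":1,"tx":0,"ty":0,"tz":0,"wx":0,"wy":0,"wz":-10.3},{"jaw":1,"tx":0,"ty":0,"tz":0,"wx":0,"wy":0,"wz":0}]'

```text
clock: 14.28
tcp_pos: [0.4317, -0.0814, 0.2608]
orientation: [-0.002, -0.121, 0.993, 0.001]
wrist_force: [0.8, -0.6, 0.1]
finger_gap: 0.0852
```

```bash
python3 - <<'E'
from meas import *
goto(.4335,-.0845,.182,194)
im=up(shot("side","s12",(280,70,440,230),4))
h,s,v=cv2.split(cv2.cvtColor(im,cv2.COLOR_BGR2HSV));h=h.astype(int)
b=[4*i for i in(240,165,285,210)]
print(np.percentile(v[4*175:4*190,4*255:4*270],[5,50,95]))
for lo in(60,68,76):
  print(rect4("side",roi(((h<12)&(s>110)&(v>lo)&(v<125)).astype(np.uint8)*255,b),.045))
E
```

```text
clock 14.3 tcp [ 0.4317 -0.0814  0.2608] q1,q6 [-0.37 -0.61] gap 0.0852 F [ 0.8 -0.6  0.1]
shift cm [-0.13 -0.36  7.88] turn [ 0.2 -0.2 -0. ]
[102.   110.   153.05]
[639.1  -6.7   8.5   3.  -59.5]
[639.1  -6.7   8.5   3.  -59.5]
[639.1  -6.7   8.5   3.  -59.5]
```

View pics/s12.png

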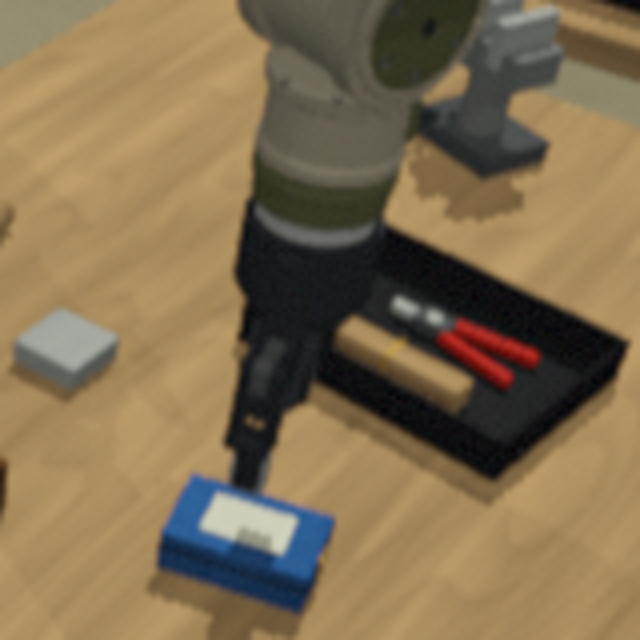

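Call:
carry_out --motion '[{"jaw":1,"tx":-0.1,"ty":-0.3,"tz":4,"wx":0,"wy":0,"wz":0},{"jaw":1,"tx":0,"ty":0,"tz":3.8,"wx":0,"wy":0,"wz":0},{"jaw":1,"tx":0,"ty":0,"tz":0,"wx":0,"wy":0,"wz":0},{"jaw":0.2,"tx":0,"ty":0,"tz":0,"wx":0,"wy":0,"wz":0},{"jaw":0.2,"tx":0,"ty":0,"tz":0,"wx":0,"wy":0,"wz":0},{"jaw":0.2,"tx":0,"ty":0,"tz":0,"wx":0,"wy":0,"wz":0},{"jaw":0.2,"tx":0,"ty":0,"tz":0,"wx":0,"wy":0,"wz":0}]' --force 60

```text
clock: 15.2
tcp_pos: [0.4346, -0.0848, 0.1853]
orientation: [-0.0, -0.122, 0.993, 0.0]
wrist_force: [-1.1, -0.3, 6.7]
finger_gap: 0.0627
```

```bash
python3 - <<'E'
from meas import *
goto(.612,.008,.32,180)
im=up(shot("side","s13",(280,100,400,220),5))
h,s,v=cv2.split(cv2.cvtColor(im,cv2.COLOR_BGR2HSV));h=h.astype(int)
for u,w in[(262,185),(250,192),(275,195)]: print(h[4*w,4*u],s[4*w,4*u],v[4*w,4*u])
E
```

```text
clock 15.2 tcp [ 0.4346 -0.0848  0.1853] q1,q6 [-0.37 -0.62] gap 0.0627 F [-1.1 -0.3  6.7]
shift cm [-19.46   4.72 -13.47] turn [ 0. -0. 14.]
13 163 114
13 146 70
12 157 60
```

View pics/s13.png

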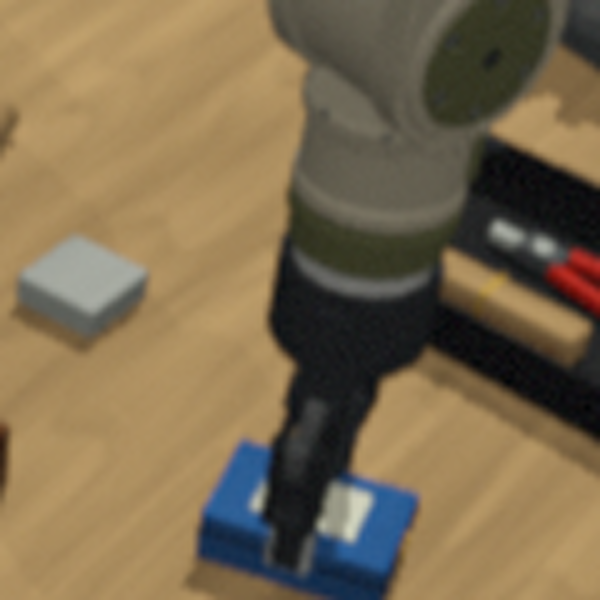

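Call:
carry_out --motion '[{"jaw":0.2,"tx":0,"ty":0,"tz":-4,"wx":0,"wy":0,"wz":0},{"jaw":0.2,"tx":0,"ty":0,"tz":-5,"wx":0,"wy":0,"wz":0},{"jaw":0.2,"tx":0,"ty":0,"tz":-4,"wx":0,"wy":0,"wz":7},{"jaw":0.2,"tx":0,"ty":0,"tz":0,"wx":0,"wy":0,"wz":7},{"jaw":0.2,"tx":0,"ty":0,"tz":0,"wx":0,"wy":0,"wz":0}]'

```text
clock: 15.88
tcp_pos: [0.4342, -0.0847, 0.3145]
orientation: [-0.001, -0.001, 1.0, 0.0]
wrist_force: [0.4, -0.6, -3.5]
finger_gap: 0.063
```

```bash
python3 - <<'E'
from meas import *
im=up(shot("side","s14",(230,80,390,220),4))
h,s,v=cv2.split(cv2.cvtColor(im,cv2.COLOR_BGR2HSV));h=h.astype(int)
b=[4*i for i in(238,165,290,212)]
for lo,hi in((85,130),(90,135),(85,125)):
  m=roi(((h<16)&(s>125)&(v>lo)&(v<hi)).astype(np.uint8)*255,b)
  m=cv2.morphologyEx(m,cv2.MORPH_OPEN,np.ones((5,5)))
  print(rect4("side",m,.045))
cv2.imwrite("pics/m.png",m[640:860,940:1180])
goto(.612,.008,.32,180)
E
```

```text
[614.4   8.   78.7  54.3   1.2]
[614.6   7.3  78.7  54.2   1.2]
[614.1   8.5  78.1  53.8   1.6]
clock 15.9 tcp [ 0.434  -0.0846  0.3139] q1,q6 [-0.37 -0.38] gap 0.0630 F [ 0.4  1.9 -2.6]
shift cm [-17.83   9.21  -0.65] turn [ 0.1 -0.1  0.2]
```

View pics/s14.png

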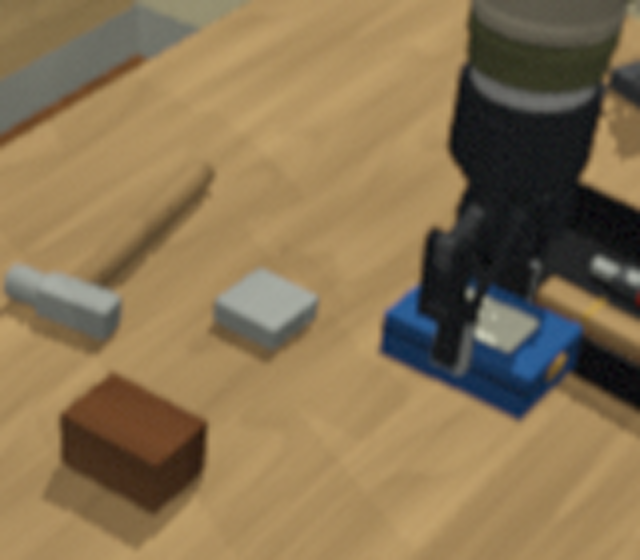

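View pics/m.png

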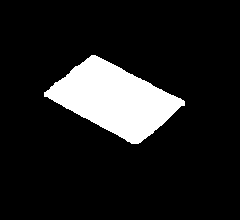

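Call:
carry_out --motion '[{"jaw":0.2,"tx":-4.5,"ty":2.28,"tz":0,"wx":0,"wy":0,"wz":-0.8},{"jaw":0.2,"tx":-4.5,"ty":2.28,"tz":0,"wx":0,"wy":0,"wz":0},{"jaw":0.2,"tx":-4.5,"ty":2.28,"tz":0,"wx":0,"wy":0,"wz":0},{"jaw":0.2,"tx":-4.5,"ty":2.28,"tz":0,"wx":0,"wy":0,"wz":0},{"jaw":0.2,"tx":0,"ty":0,"tz":3,"wx":0,"wy":0,"wz":0},{"jaw":0.2,"tx":0,"ty":0,"tz":0,"wx":0,"wy":0,"wz":0}]'

```text
clock: 16.68
tcp_pos: [0.6117, 0.0091, 0.2794]
orientation: [-0.005, -0.008, 1.0, 0.001]
wrist_force: [-0.0, 0.0, -2.5]
finger_gap: 0.0624
```

```bash
python3 - <<'E'
from meas import *
goto(.6145,.007,.232,181)
shot("side","s15",(200,90,340,220),5)
E
```

```text
clock 16.7 tcp [0.6117 0.0091 0.2794] q1,q6 [-0.12 -0.13] gap 0.0624 F [-0.   0.  -2.5]
shift cm [-0.33 -0.23  4.74] turn [ 0.1 -0.6 -0. ]
```

View pics/s15.png

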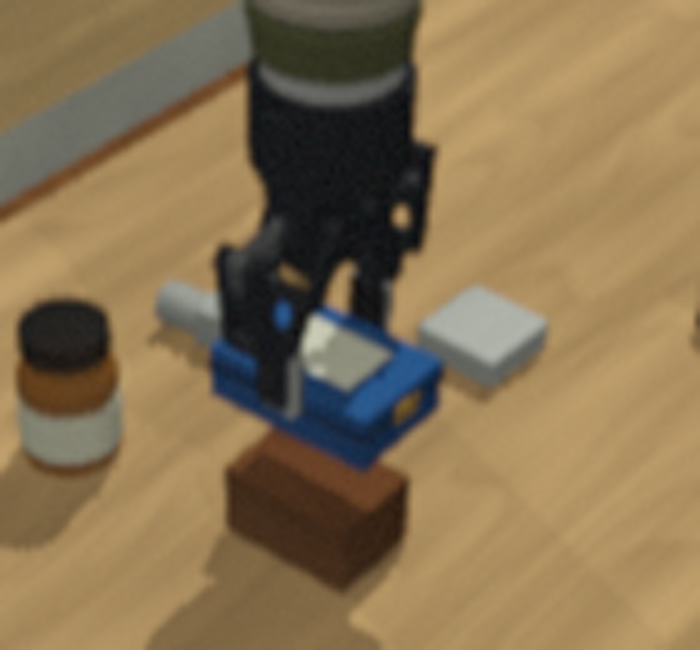

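Call:
carry_out --motion '[{"jaw":0.2,"tx":-0.3,"ty":-0.2,"tz":2.5,"wx":0,"wy":-0.4,"wz":0},{"jaw":0.2,"tx":0,"ty":0,"tz":2,"wx":0,"wy":0,"wz":0},{"jaw":0.2,"tx":0,"ty":0,"tz":0,"wx":0,"wy":0,"wz":0}]'

```text
clock: 17.1
tcp_pos: [0.615, 0.0062, 0.2377]
orientation: [0.001, -0.007, 1.0, 0.001]
wrist_force: [0.2, -0.2, -2.4]
finger_gap: 0.0626
```

```bash
python3 - <<'E'
from meas import *
goto(.6145,.007,.232,181)
shot("side","s16",(200,90,340,220),5)
E
```

```text
clock 17.1 tcp [0.615  0.0062 0.2377] q1,q6 [-0.12 -0.13] gap 0.0626 F [ 0.2 -0.2 -2.4]
shift cm [0.05 0.08 0.57] turn [ 0.1  0.1 -0.2]
```

View pics/s16.png

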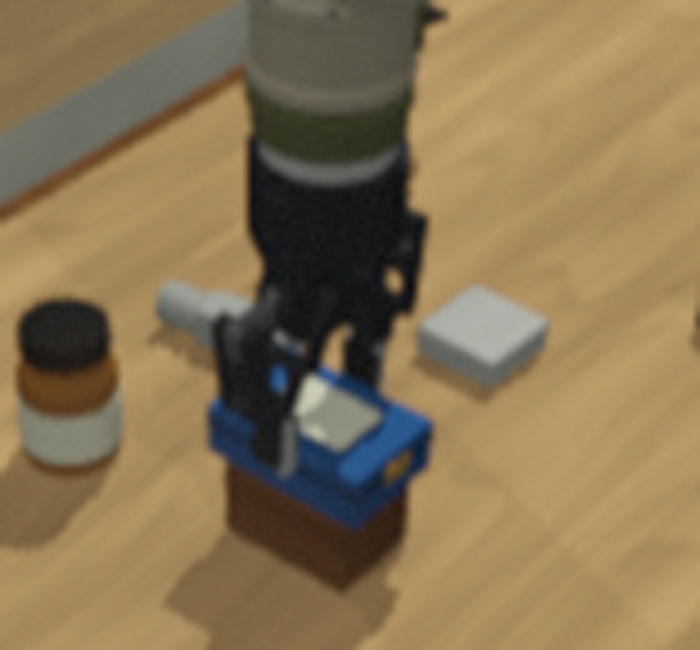

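Call:
carry_out --motion '[{"jaw":0.2,"tx":0,"ty":0,"tz":0.5,"wx":0,"wy":0,"wz":0},{"jaw":0.2,"tx":0,"ty":0,"tz":0,"wx":0,"wy":0,"wz":0}]'

```text
clock: 17.4
tcp_pos: [0.6163, 0.0065, 0.234]
orientation: [0.003, -0.007, 1.0, 0.001]
wrist_force: [-0.9, 0.1, -2.8]
finger_gap: 0.0624
```

Call:
carry_out --motion '[{"jaw":0.95,"tx":0,"ty":0,"tz":0,"wx":0,"wy":0,"wz":0},{"jaw":0.95,"tx":0,"ty":0,"tz":0,"wx":0,"wy":0,"wz":0},{"jaw":0.95,"tx":0,"ty":0,"tz":0,"wx":0,"wy":0,"wz":0},{"jaw":0.95,"tx":0,"ty":0,"tz":-5,"wx":0,"wy":0,"wz":0},{"jaw":1,"tx":0,"ty":0,"tz":-5,"wx":0,"wy":0,"wz":0},{"jaw":1,"tx":0,"ty":0,"tz":0,"wx":0,"wy":0,"wz":0}]'

```text
clock: 18.15
tcp_pos: [0.6173, 0.0064, 0.3385]
orientation: [0.007, -0.007, 1.0, 0.0]
wrist_force: [-0.3, -0.4, 0.2]
finger_gap: 0.0855
```

```bash
python3 - <<'E'
from meas import *
goto(.6435,.252,.28,160.7)
shot("side","s17",(200,90,340,220),5)
E
```

```text
clock 18.1 tcp [0.6173 0.0064 0.3385] q1,q6 [-0.12 -0.13] gap 0.0855 F [-0.3 -0.4  0.2]
shift cm [-2.9  24.52  5.9 ] turn [ 0.1  0.8 20.1]
```

View pics/s17.png

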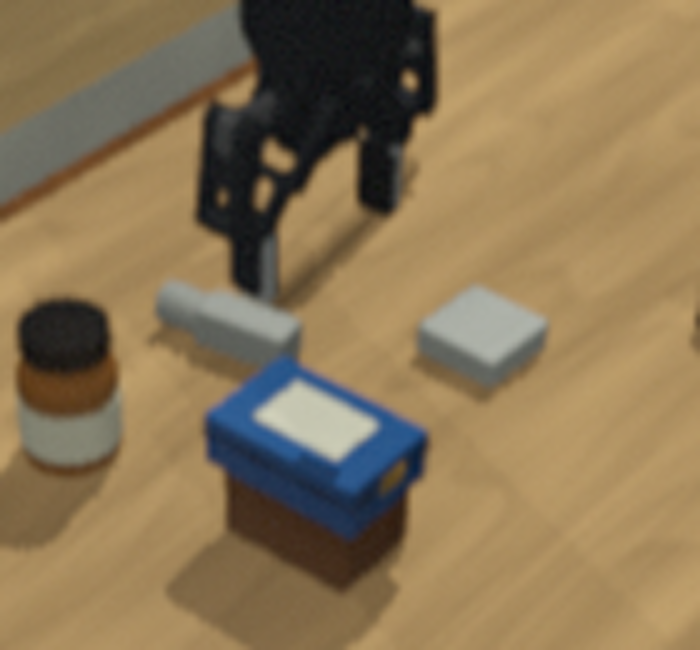

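Call:
carry_out --motion '[{"jaw":1,"tx":-0.58,"ty":4.9,"tz":0,"wx":0,"wy":0.6,"wz":0},{"jaw":1,"tx":-0.58,"ty":4.9,"tz":1,"wx":0,"wy":0,"wz":0},{"jaw":1,"tx":-0.58,"ty":4.9,"tz":2,"wx":0,"wy":0,"wz":0},{"jaw":1,"tx":-0.58,"ty":4.9,"tz":2,"wx":0,"wy":0,"wz":0},{"jaw":1,"tx":-0.58,"ty":4.9,"tz":1,"wx":0,"wy":0,"wz":0},{"jaw":1,"tx":0,"ty":0,"tz":0,"wx":0,"wy":0,"wz":10},{"jaw":1,"tx":0,"ty":0,"tz":0,"wx":0,"wy":0,"wz":10},{"jaw":1,"tx":0,"ty":0,"tz":0,"wx":0,"wy":0,"wz":0}]'

```text
clock: 19.2
tcp_pos: [0.6402, 0.2521, 0.2716]
orientation: [-0.004, 0.165, 0.986, -0.001]
wrist_force: [0.4, -0.5, -0.1]
finger_gap: 0.0853
```

```bash
python3 - <<'E'
from meas import *
goto(.6435,.252,.182,160.7)
im0=shot("side","s18",(130,120,290,270),5)
I=up(im0);h,s,v=cv2.split(cv2.cvtColor(I,cv2.COLOR_BGR2HSV));h=h.astype(int)
b=[4*i for i in(245,150,292,180)]
print("lid on riser",rect4("side",roi(((s<60)&(v>140)).astype(np.uint8)*255,[4*i for i in(245,160,280,185)]),.077))
t=up(eyes.read_camera("top"));h,s,v=cv2.split(cv2.cvtColor(t,cv2.COLOR_BGR2HSV));h=h.astype(int)
B=[4*i for i in(245,170,280,215)]
print("top lid",rect4("top",roi(((s<60)&(v>110)).astype(np.uint8)*255,B),.077),rect4("top",roi(((h>98)&(h<125)&(s>100)).astype(np.uint8)*255,B),.077))
E
```

```text
clock 19.2 tcp [0.6402 0.2521 0.2716] q1,q6 [0.26 0.59] gap 0.0853 F [ 0.4 -0.5 -0.1]
shift cm [-0.39  0.12  8.96] turn [-0.1 -0.5  0.3]
lid on riser [6.174e+02 6.300e+00 5.730e+01 4.040e+01 5.000e-01]
top lid [618.    5.2  57.   40.4   0.8] [6.16e+02 5.40e+00 9.25e+01 5.92e+01 4.00e-01]
```

View pics/s18.png

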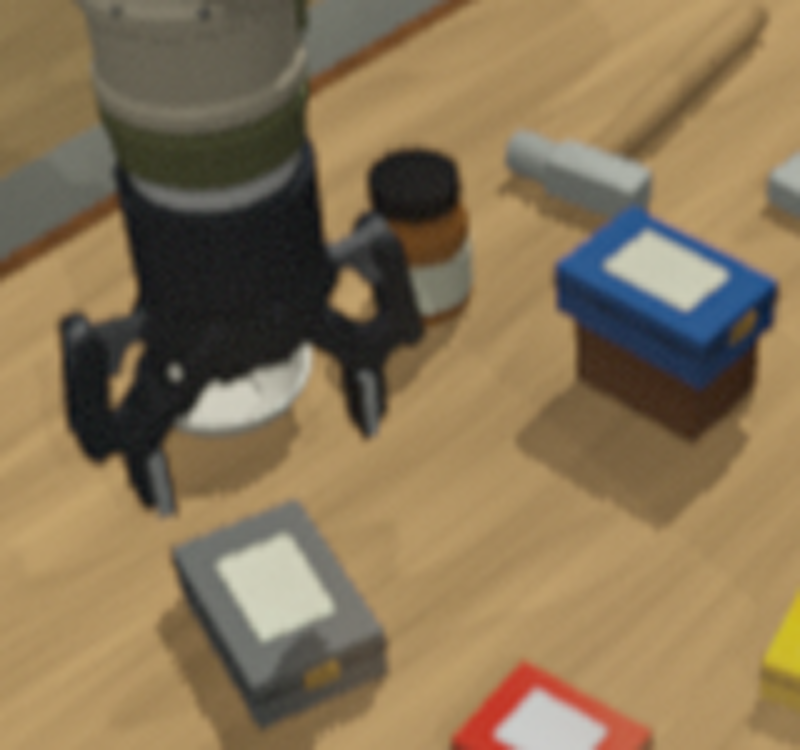

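Call:
carry_out --motion '[{"jaw":1,"tx":-0.3,"ty":0.1,"tz":4.5,"wx":0,"wy":-0.4,"wz":0.3},{"jaw":1,"tx":0,"ty":0,"tz":4.3,"wx":0,"wy":0,"wz":0},{"jaw":1,"tx":0,"ty":0,"tz":0,"wx":0,"wy":0,"wz":0},{"jaw":0.2,"tx":0,"ty":0,"tz":0,"wx":0,"wy":0,"wz":0},{"jaw":0.2,"tx":0,"ty":0,"tz":0,"wx":0,"wy":0,"wz":0},{"jaw":0.2,"tx":0,"ty":0,"tz":0,"wx":0,"wy":0,"wz":0},{"jaw":0.2,"tx":0,"ty":0,"tz":0,"wx":0,"wy":0,"wz":0}]'

```text
clock: 20.18
tcp_pos: [0.6448, 0.2522, 0.1882]
orientation: [0.002, 0.169, 0.986, 0.0]
wrist_force: [0.1, 0.2, 6.7]
finger_gap: 0.0621
```

```bash
python3 - <<'E'
from meas import *
goto(.6145,.007,.33,181)
E
```

```text
clock 20.2 tcp [0.6448 0.2522 0.1882] q1,q6 [0.26 0.6 ] gap 0.0621 F [0.1 0.2 6.7]
shift cm [ -5.37 -24.11 -14.19] turn [  0.    0.3 -20.5]
```

Call:
carry_out --motion '[{"jaw":0.2,"tx":0,"ty":0,"tz":-4,"wx":0,"wy":0,"wz":0},{"jaw":0.2,"tx":0,"ty":0,"tz":-5,"wx":0,"wy":0,"wz":0},{"jaw":0.2,"tx":0,"ty":0,"tz":-5,"wx":0,"wy":0,"wz":0},{"jaw":0.2,"tx":0,"ty":0,"tz":0,"wx":0,"wy":0,"wz":-10.2},{"jaw":0.2,"tx":0,"ty":0,"tz":0,"wx":0,"wy":0,"wz":-10.2},{"jaw":0.2,"tx":0,"ty":0,"tz":0,"wx":0,"wy":0,"wz":0}]'

```text
clock: 20.92
tcp_pos: [0.6435, 0.2521, 0.3257]
orientation: [0.0, -0.007, 1.0, -0.001]
wrist_force: [-0.2, -0.2, -2.9]
finger_gap: 0.0621
```

```bash
python3 - <<'E'
from meas import *
goto(.6145,.007,.32,181)
shot("side","s19",(130,120,290,270),5)
E
```

```text
clock 20.9 tcp [0.6435 0.2521 0.3257] q1,q6 [0.26 0.24] gap 0.0621 F [-0.2 -0.2 -2.9]
shift cm [  3.26 -24.46   0.59] turn [-0.1  0.  -0.2]
```

View pics/s19.png

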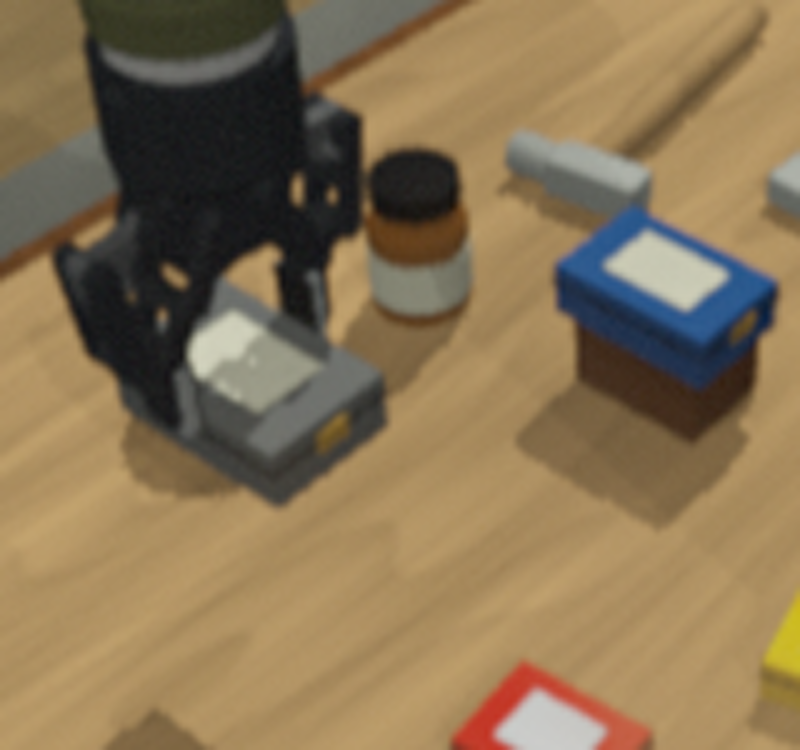

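Call:
carry_out --motion '[{"jaw":0.2,"tx":0.65,"ty":-4.9,"tz":0,"wx":0,"wy":0,"wz":0},{"jaw":0.2,"tx":0.65,"ty":-4.9,"tz":0,"wx":0,"wy":0,"wz":0},{"jaw":0.2,"tx":0.65,"ty":-4.9,"tz":0,"wx":0,"wy":0,"wz":0},{"jaw":0.2,"tx":0.65,"ty":-4.9,"tz":0,"wx":0,"wy":0,"wz":0},{"jaw":0.2,"tx":0.65,"ty":-4.9,"tz":0,"wx":0,"wy":0,"wz":0},{"jaw":0.2,"tx":0,"ty":0,"tz":2.5,"wx":0,"wy":0,"wz":0},{"jaw":0.2,"tx":0,"ty":0,"tz":0,"wx":0,"wy":0,"wz":0}]'

```text
clock: 21.85
tcp_pos: [0.6141, 0.0059, 0.2988]
orientation: [-0.002, -0.006, 1.0, -0.0]
wrist_force: [0.2, -0.0, -2.7]
finger_gap: 0.062
```

```bash
python3 - <<'E'
from meas import *
goto(.6145,.007,.267,181)
shot("side","s20",(200,90,340,220),5)
E
```

```text
clock 21.9 tcp [0.6141 0.0059 0.2988] q1,q6 [-0.12 -0.13] gap 0.0620 F [ 0.2 -0.  -2.7]
shift cm [-0.06  0.11  3.18] turn [-0.  -0.2 -0.3]
```

View pics/s20.png

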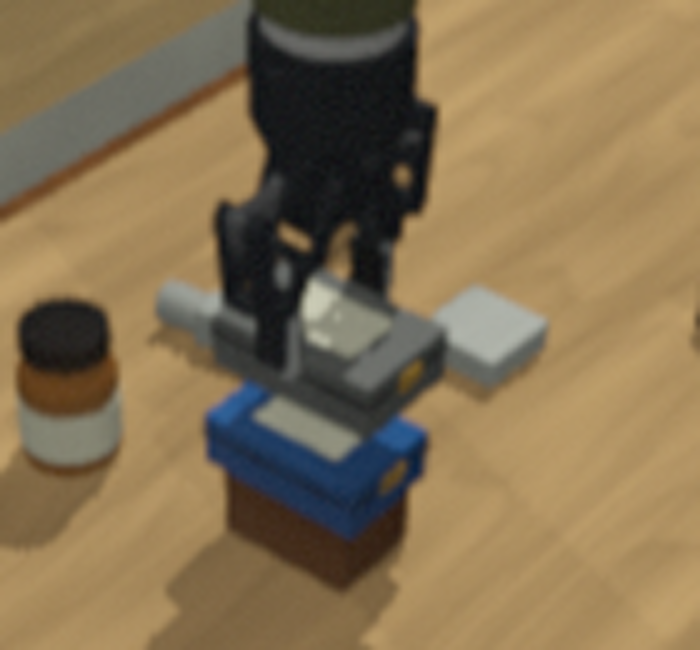

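Call:
carry_out --motion '[{"jaw":0.2,"tx":0,"ty":0.1,"tz":2,"wx":0,"wy":0,"wz":0},{"jaw":0.2,"tx":0,"ty":0,"tz":1.1,"wx":0,"wy":0,"wz":0},{"jaw":0.2,"tx":0,"ty":0,"tz":0,"wx":0,"wy":0,"wz":0},{"jaw":0.2,"tx":0,"ty":0,"tz":0,"wx":0,"wy":0,"wz":0}]'

```text
clock: 22.4
tcp_pos: [0.6155, 0.0079, 0.2705]
orientation: [0.001, -0.008, 1.0, -0.001]
wrist_force: [-0.6, 0.1, -2.7]
finger_gap: 0.0624
```

```bash
python3 - <<'E'
from meas import *
goto(.6145,.007,.267,181)
shot("side","s21",(200,90,340,220),5)
E
```

```text
clock 22.4 tcp [0.6155 0.0079 0.2705] q1,q6 [-0.12 -0.13] gap 0.0624 F [-0.6  0.1 -2.7]
shift cm [ 0.1  -0.08  0.35] turn [-0.1  0.1 -0.1]
```

View pics/s21.png

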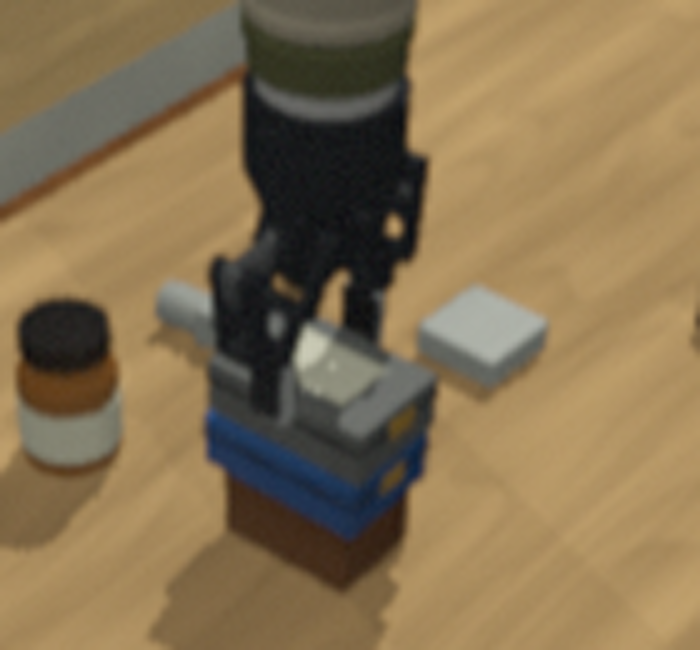

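Call:
carry_out --motion '[{"jaw":0.2,"tx":0,"ty":0,"tz":0.4,"wx":0,"wy":0,"wz":0},{"jaw":0.2,"tx":0,"ty":0,"tz":0,"wx":0,"wy":0,"wz":0},{"jaw":0.95,"tx":0,"ty":0,"tz":0,"wx":0,"wy":0,"wz":0},{"jaw":0.95,"tx":0,"ty":0,"tz":0,"wx":0,"wy":0,"wz":0},{"jaw":0.95,"tx":0,"ty":0,"tz":0,"wx":0,"wy":0,"wz":0},{"jaw":0.95,"tx":0,"ty":0,"tz":-5,"wx":0,"wy":0,"wz":0},{"jaw":1,"tx":0,"ty":0,"tz":-5,"wx":0,"wy":0,"wz":0},{"jaw":1,"tx":0,"ty":0,"tz":0,"wx":0,"wy":0,"wz":0}]'

```text
clock: 23.45
tcp_pos: [0.6164, 0.0075, 0.371]
orientation: [0.005, -0.008, 1.0, -0.001]
wrist_force: [1.1, -0.4, 0.3]
finger_gap: 0.0855
```

```bash
python3 - <<'E'
from meas import *
goto(.373,.3235,.25,175.7)
shot("side","s22",(200,90,340,220),5)
E
```

```text
clock 23.4 tcp [0.6164 0.0075 0.371 ] q1,q6 [-0.12 -0.13] gap 0.0855 F [ 1.1 -0.4  0.3]
shift cm [23.95 32.02 11.79] turn [-0.1  0.6  5.2]
```

View pics/s22.png

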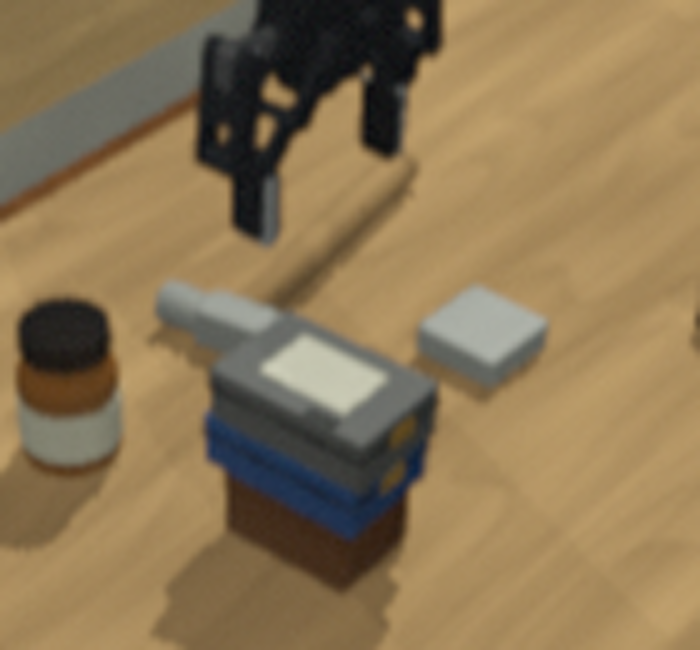

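Call:
carry_out --motion '[{"jaw":1,"tx":3,"ty":4,"tz":0,"wx":0,"wy":0.5,"wz":0},{"jaw":1,"tx":3,"ty":4,"tz":1,"wx":0,"wy":0,"wz":0},{"jaw":1,"tx":3,"ty":4,"tz":2,"wx":0,"wy":0,"wz":0},{"jaw":1,"tx":3,"ty":4,"tz":2,"wx":0,"wy":0,"wz":0},{"jaw":1,"tx":3,"ty":4,"tz":2,"wx":0,"wy":0,"wz":0},{"jaw":1,"tx":3,"ty":4,"tz":2,"wx":0,"wy":0,"wz":0},{"jaw":1,"tx":3,"ty":4,"tz":2,"wx":0,"wy":0,"wz":0},{"jaw":1,"tx":3,"ty":4,"tz":1,"wx":0,"wy":0,"wz":5.2},{"jaw":1,"tx":0,"ty":0,"tz":0,"wx":0,"wy":0,"wz":0}]'

```text
clock: 24.62
tcp_pos: [0.3657, 0.3247, 0.2449]
orientation: [-0.006, 0.035, 0.999, -0.002]
wrist_force: [-0.3, -0.8, 0.7]
finger_gap: 0.0855
```

```bash
python3 - <<'E'
from meas import *
goto(.373,.3235,.182,175.7)
im0=shot("side","s23",(180,210,340,370),4)
I=up(im0);h,s,v=cv2.split(cv2.cvtColor(I,cv2.COLOR_BGR2HSV))
print("grey lid on col",rect4("side",roi(((s<60)&(v>140)).astype(np.uint8)*255,[4*i for i in(248,152,280,176)]),.109))
E
```

```text
clock 24.6 tcp [0.3657 0.3247 0.2449] q1,q6 [0.56 0.63] gap 0.0855 F [-0.3 -0.8  0.7]
shift cm [-0.82 -0.05  6.28] turn [-0.3 -0.7  0.3]Traceback (most recent call last):
  File "<stdin>", line 5, in <module>
  File "meas.py", line 7, in rect4
    c=max(cs,key=cv2.contourArea);px=(c.reshape(-1,2)+.5)/f-.5
ValueError: max() iterable argument is empty
```

View pics/s23.png

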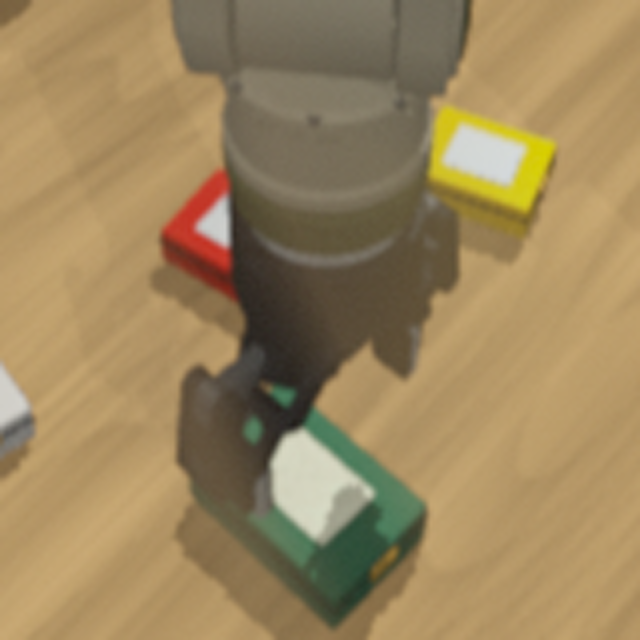

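Call:
carry_out --motion '[{"jaw":1,"tx":-0.7,"ty":0,"tz":2,"wx":0,"wy":-0.5,"wz":0.3},{"jaw":1,"tx":0,"ty":0,"tz":2,"wx":0,"wy":0,"wz":0},{"jaw":1,"tx":0,"ty":0,"tz":2.1,"wx":0,"wy":0,"wz":0},{"jaw":1,"tx":0,"ty":0,"tz":0,"wx":0,"wy":0,"wz":0},{"jaw":0.2,"tx":0,"ty":0,"tz":0,"wx":0,"wy":0,"wz":0},{"jaw":0.2,"tx":0,"ty":0,"tz":0,"wx":0,"wy":0,"wz":0},{"jaw":0.2,"tx":0,"ty":0,"tz":0,"wx":0,"wy":0,"wz":0},{"jaw":0.2,"tx":0,"ty":0,"tz":0,"wx":0,"wy":0,"wz":0}]'

```text
clock: 25.68
tcp_pos: [0.3766, 0.3231, 0.1875]
orientation: [0.002, 0.04, 0.999, -0.0]
wrist_force: [0.0, -1.9, 5.7]
finger_gap: 0.0626
```

Call:
carry_out --motion '[{"jaw":0.2,"tx":0,"ty":0,"tz":-4,"wx":0,"wy":0,"wz":0},{"jaw":0.2,"tx":0,"ty":0,"tz":-5,"wx":0,"wy":0,"wz":0},{"jaw":0.2,"tx":0,"ty":0,"tz":-5,"wx":0,"wy":0,"wz":-5.3},{"jaw":0.2,"tx":0,"ty":0,"tz":-4,"wx":0,"wy":0,"wz":0},{"jaw":0.2,"tx":0,"ty":0,"tz":0,"wx":0,"wy":0,"wz":0}]'

```text
clock: 26.3
tcp_pos: [0.3765, 0.3238, 0.3693]
orientation: [0.003, -0.006, 1.0, 0.001]
wrist_force: [-0.0, 0.2, -4.3]
finger_gap: 0.0624
```

```bash
python3 - <<'E'
from meas import *
goto(.6145,.007,.355,181)
im0=shot("side","s24",(180,210,340,370),4)
I=up(im0);h,s,v=cv2.split(cv2.cvtColor(I,cv2.COLOR_BGR2HSV))
m=((s<60)&(v>140)).astype(np.uint8)*255
try: print("grey lid on col",rect4("side",roi(m,[4*i for i in(248,152,280,176)]),.109))
except Exception: print("hidden")
E
```

```text
clock 26.3 tcp [0.3765 0.3238 0.3693] q1,q6 [0.55 0.54] gap 0.0624 F [-0.   0.2 -4.3]
shift cm [-23.38 -31.98   1.54] turn [ 0.1  0.3 -0.3]
hidden
```

View pics/s24.png

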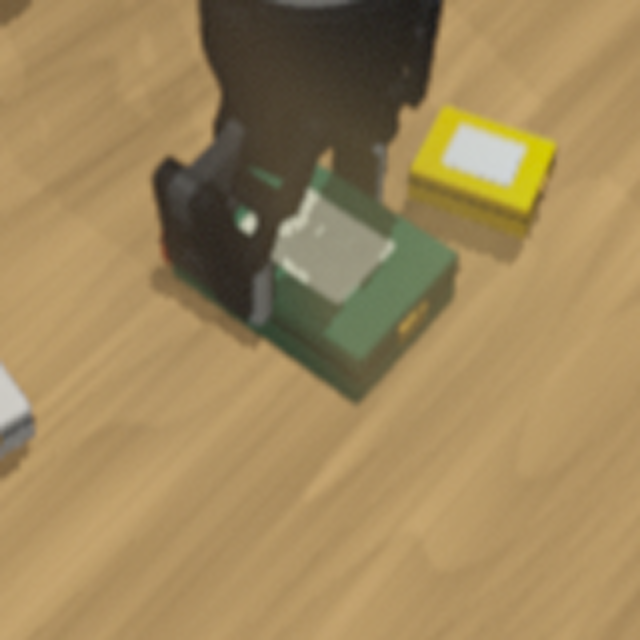

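Call:
carry_out --motion '[{"jaw":0.2,"tx":-2.96,"ty":-4,"tz":0,"wx":0,"wy":0,"wz":0},{"jaw":0.2,"tx":-2.96,"ty":-4,"tz":0,"wx":0,"wy":0,"wz":0},{"jaw":0.2,"tx":-2.96,"ty":-4,"tz":0,"wx":0,"wy":0,"wz":0},{"jaw":0.2,"tx":-2.96,"ty":-4,"tz":0,"wx":0,"wy":0,"wz":0},{"jaw":0.2,"tx":-2.96,"ty":-4,"tz":0,"wx":0,"wy":0,"wz":0},{"jaw":0.2,"tx":-2.96,"ty":-4,"tz":0,"wx":0,"wy":0,"wz":0},{"jaw":0.2,"tx":-2.96,"ty":-4,"tz":0,"wx":0,"wy":0,"wz":0},{"jaw":0.2,"tx":-2.96,"ty":-4,"tz":1.5,"wx":0,"wy":0,"wz":0},{"jaw":0.2,"tx":0,"ty":0,"tz":2.5,"wx":0,"wy":0,"wz":0},{"jaw":0.2,"tx":0,"ty":0,"tz":0,"wx":0,"wy":0,"wz":0}]'

```text
clock: 27.6
tcp_pos: [0.615, 0.0057, 0.3217]
orientation: [-0.005, -0.006, 1.0, -0.0]
wrist_force: [-0.8, 0.1, -3.5]
finger_gap: 0.0623
```

```bash
python3 - <<'E'
from meas import *
goto(.6175,.007,.2985,181)
shot("side","s25",(200,90,340,220),5)
E
```

```text
clock 27.6 tcp [0.615  0.0057 0.3217] q1,q6 [-0.12 -0.13] gap 0.0623 F [-0.8  0.1 -3.5]
shift cm [-0.27  0.13  2.32] turn [-0.  -0.5 -0.3]
```

View pics/s25.png

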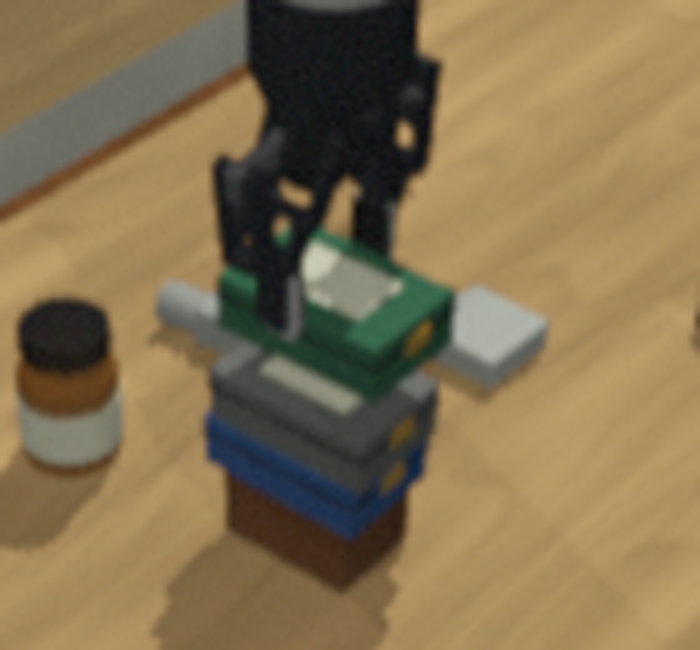

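Call:
carry_out --motion '[{"jaw":0.2,"tx":-0.15,"ty":0.05,"tz":1.3,"wx":0,"wy":-0.3,"wz":0},{"jaw":0.2,"tx":0,"ty":0,"tz":1,"wx":0,"wy":0,"wz":0},{"jaw":0.2,"tx":0,"ty":0,"tz":0,"wx":0,"wy":0,"wz":0},{"jaw":0.2,"tx":0,"ty":0,"tz":0,"wx":0,"wy":0,"wz":0}]'

```text
clock: 28.15
tcp_pos: [0.6182, 0.007, 0.3042]
orientation: [0.003, -0.007, 1.0, -0.001]
wrist_force: [-0.2, -0.7, -3.9]
finger_gap: 0.0624
```

```bash
python3 - <<'E'
from meas import *
goto(.6175,.007,.2985,181)
shot("side","s26",(200,90,340,220),5)
E
```

```text
clock 28.1 tcp [0.6182 0.007  0.3042] q1,q6 [-0.12 -0.13] gap 0.0624 F [-0.2 -0.7 -3.9]
shift cm [0.07 0.   0.57] turn [-0.1  0.3 -0.2]
```

View pics/s26.png

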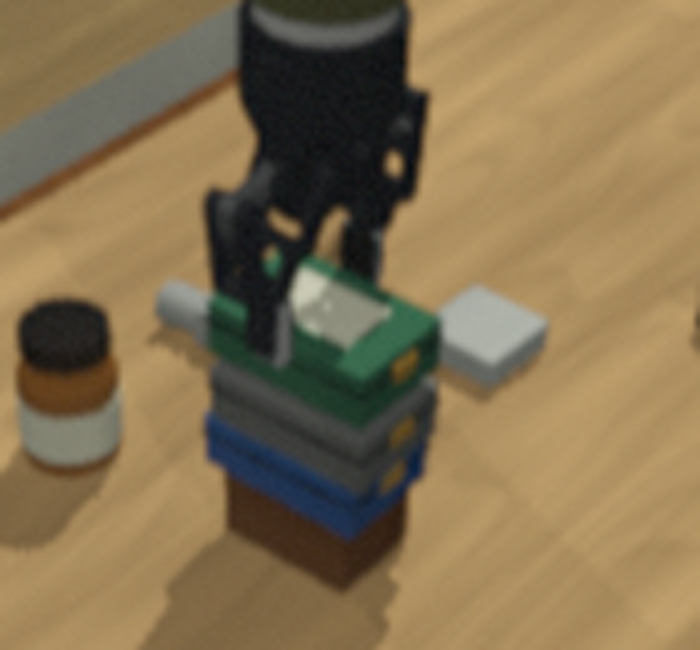

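Call:
carry_out --motion '[{"jaw":0.2,"tx":0,"ty":0,"tz":0.6,"wx":0,"wy":0,"wz":0},{"jaw":0.2,"tx":0,"ty":0,"tz":0,"wx":0,"wy":0,"wz":0},{"jaw":0.95,"tx":0,"ty":0,"tz":0,"wx":0,"wy":0,"wz":0},{"jaw":0.95,"tx":0,"ty":0,"tz":0,"wx":0,"wy":0,"wz":0},{"jaw":0.95,"tx":0,"ty":0,"tz":0,"wx":0,"wy":0,"wz":0},{"jaw":0.95,"tx":0,"ty":0,"tz":-5,"wx":0,"wy":0,"wz":0},{"jaw":1,"tx":0,"ty":0,"tz":-4,"wx":0,"wy":0,"wz":0},{"jaw":1,"tx":0,"ty":0,"tz":0,"wx":0,"wy":0,"wz":0}]'

```text
clock: 29.2
tcp_pos: [0.6187, 0.0068, 0.3923]
orientation: [0.007, -0.006, 1.0, -0.001]
wrist_force: [0.1, -0.6, -0.3]
finger_gap: 0.0855
```

```bash
python3 - <<'E'
from meas import *
goto(.497,.2295,.25,185.5)
im0=shot("side","s27",(200,60,340,220),4)
I=up(im0);h,s,v=cv2.split(cv2.cvtColor(I,cv2.COLOR_BGR2HSV))
m=((s<60)&(v>140)).astype(np.uint8)*255
print("green lid on col",rect4("side",roi(m,[4*i for i in(252,135,283,164)]),.141))
E
```

```text
clock 29.2 tcp [0.6187 0.0068 0.3923] q1,q6 [-0.12 -0.13] gap 0.0855 F [ 0.1 -0.6 -0.3]
shift cm [12.07 22.47 14.  ] turn [-0.2  0.8 -4.8]
green lid on col [614.4   5.7  56.9  40.1   1.9]
```

View pics/s27.png

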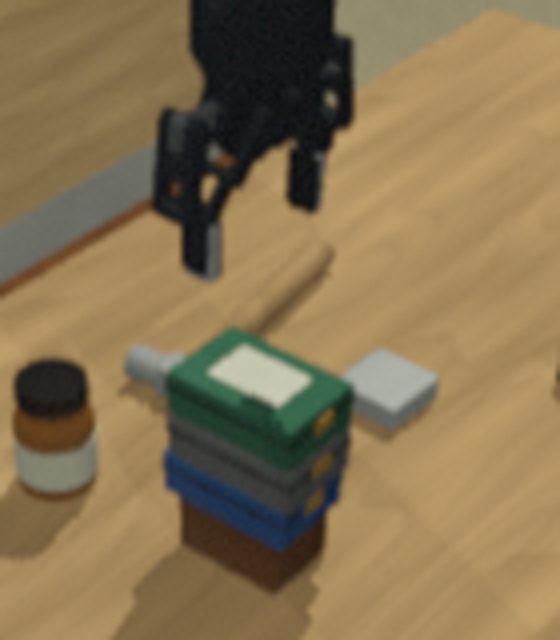

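Call:
carry_out --motion '[{"jaw":0.8,"tx":2,"ty":3.75,"tz":0,"wx":0,"wy":0.5,"wz":0},{"jaw":0.8,"tx":2,"ty":3.75,"tz":2,"wx":0,"wy":0,"wz":0},{"jaw":0.8,"tx":2,"ty":3.75,"tz":3,"wx":0,"wy":0,"wz":0},{"jaw":0.8,"tx":2,"ty":3.75,"tz":3,"wx":0,"wy":0,"wz":0},{"jaw":0.8,"tx":2,"ty":3.75,"tz":3,"wx":0,"wy":0,"wz":0},{"jaw":0.8,"tx":2,"ty":3.75,"tz":3,"wx":0,"wy":0,"wz":-4.8},{"jaw":0.8,"tx":0,"ty":0,"tz":0,"wx":0,"wy":0,"wz":0}]'

```text
clock: 30.12
tcp_pos: [0.4907, 0.2314, 0.2437]
orientation: [-0.006, -0.05, 0.999, -0.002]
wrist_force: [0.4, 0.0, -0.4]
finger_gap: 0.0771
```

```bash
python3 - <<'E'
from meas import *
goto(.497,.2295,.179,185.5)
shot("side","s28",(170,170,310,310),4)
E
```

```text
clock 30.1 tcp [0.4907 0.2314 0.2437] q1,q6 [0.29 0.19] gap 0.0771 F [ 0.4  0.  -0.4]
shift cm [-0.68 -0.24  6.46] turn [-0.2 -0.7  0.3]
```

View pics/s28.png

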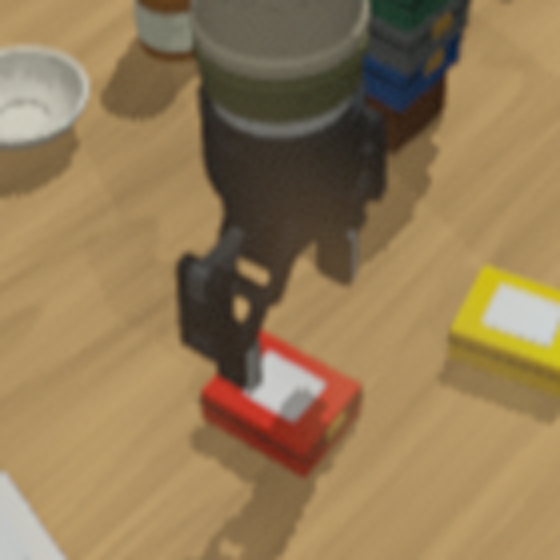

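Call:
carry_out --motion '[{"jaw":0.8,"tx":-0.4,"ty":-0.1,"tz":3,"wx":0,"wy":-0.4,"wz":0.3},{"jaw":0.8,"tx":0,"ty":0,"tz":3.3,"wx":0,"wy":0,"wz":0},{"jaw":0.8,"tx":0,"ty":0,"tz":0,"wx":0,"wy":0,"wz":0},{"jaw":0,"tx":0,"ty":0,"tz":0,"wx":0,"wy":0,"wz":0},{"jaw":0,"tx":0,"ty":0,"tz":0,"wx":0,"wy":0,"wz":0},{"jaw":0,"tx":0,"ty":0,"tz":0,"wx":0,"wy":0,"wz":0},{"jaw":0,"tx":0,"ty":0,"tz":0,"wx":0,"wy":0,"wz":0}]'

```text
clock: 31.05
tcp_pos: [0.4997, 0.2294, 0.1866]
orientation: [0.004, -0.045, 0.999, -0.001]
wrist_force: [-0.4, -2.2, 6.7]
finger_gap: 0.0521
```

Call:
carry_out --motion '[{"jaw":0,"tx":0,"ty":0,"tz":-4,"wx":0,"wy":0,"wz":0},{"jaw":0,"tx":0,"ty":0,"tz":-5.5,"wx":0,"wy":0,"wz":0},{"jaw":0,"tx":0,"ty":0,"tz":-5.5,"wx":0,"wy":0,"wz":4.6},{"jaw":0,"tx":0,"ty":0,"tz":-5.5,"wx":0,"wy":0,"wz":0},{"jaw":0,"tx":0,"ty":0,"tz":0,"wx":0,"wy":0,"wz":0}]'

```text
clock: 31.68
tcp_pos: [0.4988, 0.23, 0.3952]
orientation: [0.007, -0.006, 1.0, 0.001]
wrist_force: [0.4, -0.5, -2.5]
finger_gap: 0.052
```

```bash
python3 - <<'E'
from meas import *
goto(.6135,.007,.37,181)
shot("side","s29",(170,140,310,280),4)
E
```

```text
clock 31.7 tcp [0.4988 0.23   0.3952] q1,q6 [0.29 0.28] gap 0.0520 F [ 0.4 -0.5 -2.5]
shift cm [-11.19 -22.43   2.64] turn [ 0.1  0.8 -0.4]
```

View pics/s29.png

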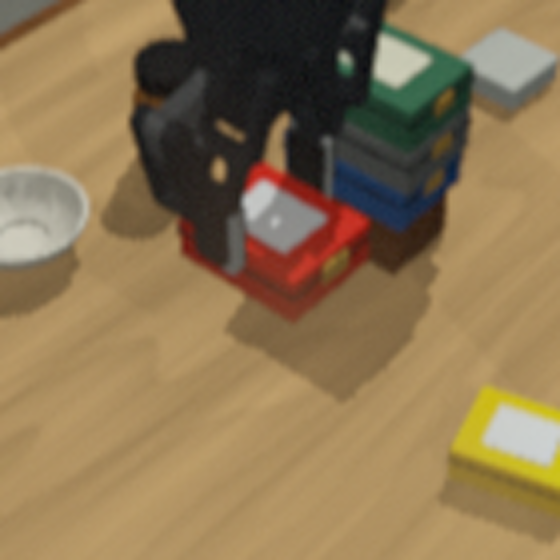

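Call:
carry_out --motion '[{"jaw":0,"tx":-2.25,"ty":-4.5,"tz":0,"wx":0,"wy":0.3,"wz":0},{"jaw":0,"tx":-2.25,"ty":-4.5,"tz":0,"wx":0,"wy":0,"wz":0},{"jaw":0,"tx":-2.25,"ty":-4.5,"tz":0,"wx":0,"wy":0,"wz":0},{"jaw":0,"tx":-2.25,"ty":-4.5,"tz":0.5,"wx":0,"wy":0,"wz":0},{"jaw":0,"tx":-2.25,"ty":-4.5,"tz":1,"wx":0,"wy":0,"wz":-0.4},{"jaw":0,"tx":0,"ty":0,"tz":2.5,"wx":0,"wy":0,"wz":0},{"jaw":0,"tx":0,"ty":0,"tz":0,"wx":0,"wy":0,"wz":0},{"jaw":0,"tx":0,"ty":0,"tz":0,"wx":0,"wy":0,"wz":0}]'

```text
clock: 32.72
tcp_pos: [0.6122, 0.0063, 0.3493]
orientation: [-0.002, -0.009, 1.0, -0.001]
wrist_force: [-0.5, -1.3, -0.9]
finger_gap: 0.0522
```

```bash
python3 - <<'E'
from meas import *
goto(.6165,.007,.329,181)
shot("side","s30",(200,60,340,220),4)
E
```

```text
clock 32.7 tcp [0.6122 0.0063 0.3493] q1,q6 [-0.12 -0.14] gap 0.0522 F [-0.5 -1.3 -0.9]
shift cm [-0.44  0.07  2.03] turn [-0.1 -0.2  0.1]
```

View pics/s30.png

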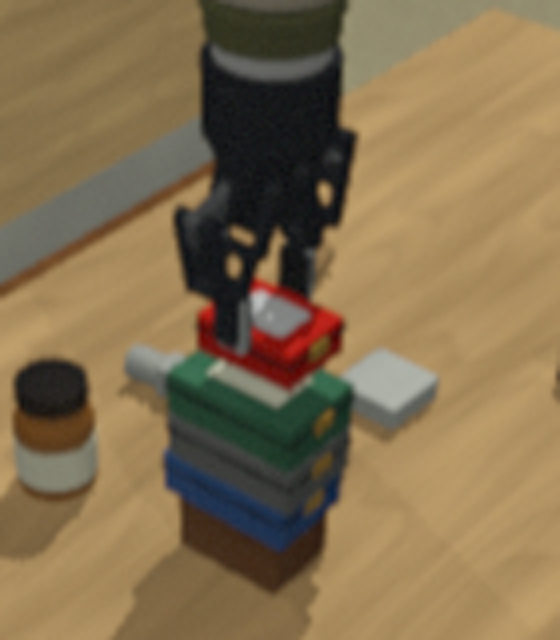

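Call:
carry_out --motion '[{"jaw":0,"tx":-0.3,"ty":0,"tz":1.2,"wx":0,"wy":0,"wz":0},{"jaw":0,"tx":0,"ty":0,"tz":0.8,"wx":0,"wy":0,"wz":0},{"jaw":0,"tx":0,"ty":0,"tz":0,"wx":0,"wy":0,"wz":0},{"jaw":0,"tx":0,"ty":0,"tz":0,"wx":0,"wy":0,"wz":0}]'

```text
clock: 33.28
tcp_pos: [0.6156, 0.0059, 0.3298]
orientation: [-0.001, -0.009, 1.0, -0.001]
wrist_force: [0.9, -0.1, -1.2]
finger_gap: 0.0521
```

```bash
python3 - <<'E'
from meas import *
goto(.6165,.007,.329,181)
shot("side","s31",(200,60,340,220),4)
E
```

```text
clock 33.3 tcp [0.6156 0.0059 0.3298] q1,q6 [-0.12 -0.14] gap 0.0521 F [ 0.9 -0.1 -1.2]
shift cm [-0.09  0.11  0.08] turn [-0.1 -0.1  0. ]
```

View pics/s31.png

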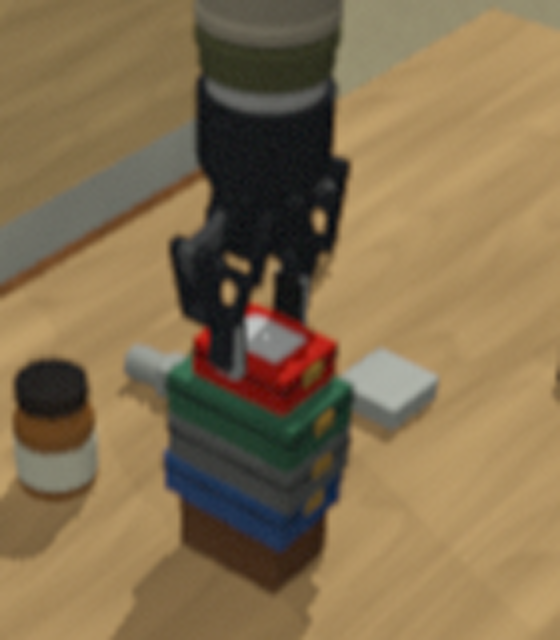

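Good; lower a touch and release.

Call:
carry_out --motion '[{"jaw":0,"tx":0,"ty":0.1,"tz":0.1,"wx":0,"wy":0,"wz":0},{"jaw":0,"tx":0,"ty":0,"tz":0,"wx":0,"wy":0,"wz":0},{"jaw":0.8,"tx":0,"ty":0,"tz":0,"wx":0,"wy":0,"wz":0},{"jaw":0.8,"tx":0,"ty":0,"tz":0,"wx":0,"wy":0,"wz":0},{"jaw":0.8,"tx":0,"ty":0,"tz":0,"wx":0,"wy":0,"wz":0},{"jaw":0.8,"tx":0,"ty":0,"tz":-4,"wx":0,"wy":0,"wz":0},{"jaw":0.8,"tx":0,"ty":0,"tz":-4,"wx":0,"wy":0,"wz":0},{"jaw":0.8,"tx":0,"ty":0,"tz":0,"wx":0,"wy":0,"wz":0}]'

```text
clock: 34.33
tcp_pos: [0.6165, 0.0068, 0.4129]
orientation: [0.003, -0.009, 1.0, -0.001]
wrist_force: [0.3, 2.1, -0.2]
finger_gap: 0.077
```

```bash
python3 - <<'E'
from meas import *
goto(.426,.105,.25,195.4)
im0=shot("side","s32",(200,60,340,220),4)
I=up(im0);h,s,v=cv2.split(cv2.cvtColor(I,cv2.COLOR_BGR2HSV))
m=((s<60)&(v>140)).astype(np.uint8)*255
print("red lid on col",rect4("side",roi(m,[4*i for i in(254,130,280,152)]),.167))
E
```

```text
clock 34.3 tcp [0.6165 0.0068 0.4129] q1,q6 [-0.12 -0.14] gap 0.0770 F [ 0.3  2.1 -0.2]
shift cm [18.97 10.19 16.16] turn [ -0.2   0.3 -14.4]
red lid on col [ 6.118e+02  6.300e+00  4.040e+01  3.100e+01 -1.000e-01]
```

View pics/s32.png

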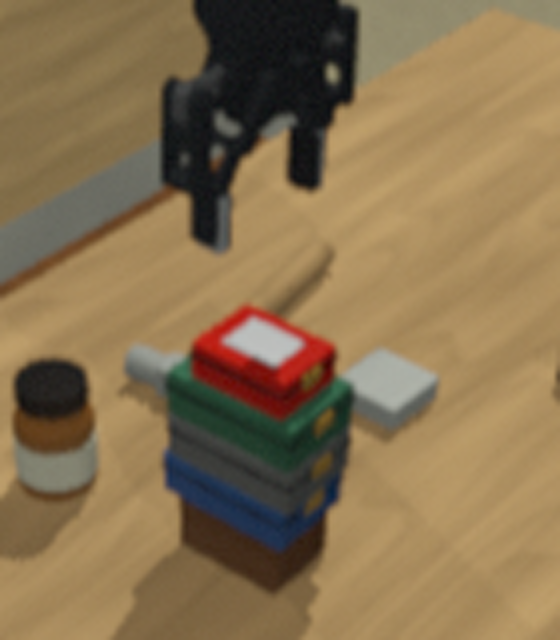

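Call:
carry_out --motion '[{"jaw":0.8,"tx":3.75,"ty":2.04,"tz":0,"wx":0,"wy":0.2,"wz":0},{"jaw":0.8,"tx":3.75,"ty":2.04,"tz":2,"wx":0,"wy":0,"wz":0},{"jaw":0.8,"tx":3.75,"ty":2.04,"tz":4,"wx":0,"wy":0,"wz":0},{"jaw":0.8,"tx":3.75,"ty":2.04,"tz":4,"wx":0,"wy":0,"wz":0},{"jaw":0.8,"tx":3.75,"ty":2.04,"tz":4,"wx":0,"wy":0,"wz":0},{"jaw":0.8,"tx":0,"ty":0,"tz":2,"wx":0,"wy":0,"wz":-7.2},{"jaw":0.8,"tx":0,"ty":0,"tz":0,"wx":0,"wy":0,"wz":-7.2},{"jaw":0.8,"tx":0,"ty":0,"tz":0,"wx":0,"wy":0,"wz":0}]'

```text
clock: 35.38
tcp_pos: [0.4247, 0.1054, 0.2483]
orientation: [-0.004, -0.134, 0.991, -0.0]
wrist_force: [-0.2, -0.3, -0.0]
finger_gap: 0.0765
```

```bash
python3 - <<'E'
from meas import *
goto(.426,.105,.181,195.4)
shot("side","s33",(230,150,370,290),4)
E
```

```text
clock 35.4 tcp [0.4247 0.1054 0.2483] q1,q6 [ 0.06 -0.21] gap 0.0765 F [-0.2 -0.3 -0. ]
shift cm [-0.16 -0.07  6.73] turn [ 0.  -0.4 -0. ]
```

View pics/s33.png

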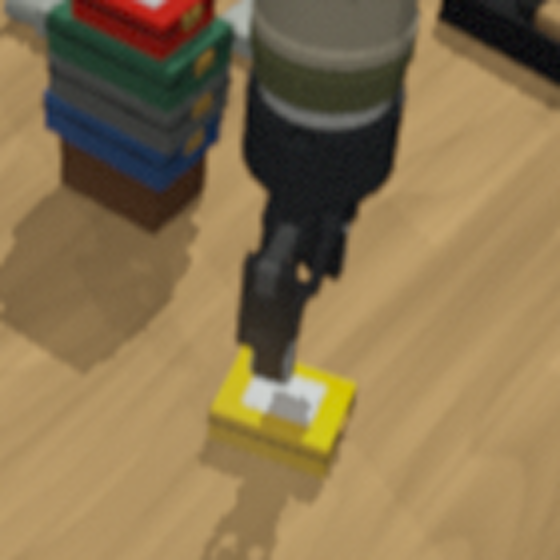

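Call:
carry_out --motion '[{"jaw":0.8,"tx":0,"ty":0,"tz":3.3,"wx":0,"wy":-0.3,"wz":0},{"jaw":0.8,"tx":0,"ty":0,"tz":3.3,"wx":0,"wy":0,"wz":0},{"jaw":0.8,"tx":0,"ty":0,"tz":0,"wx":0,"wy":0,"wz":0},{"jaw":0,"tx":0,"ty":0,"tz":0,"wx":0,"wy":0,"wz":0},{"jaw":0,"tx":0,"ty":0,"tz":0,"wx":0,"wy":0,"wz":0},{"jaw":0,"tx":0,"ty":0,"tz":0,"wx":0,"wy":0,"wz":0},{"jaw":0,"tx":0,"ty":0,"tz":0,"wx":0,"wy":0,"wz":0}]'

```text
clock: 36.3
tcp_pos: [0.4263, 0.1053, 0.185]
orientation: [0.002, -0.134, 0.991, -0.0]
wrist_force: [-1.4, 0.6, 6.6]
finger_gap: 0.0523
```

Call:
carry_out --motion '[{"jaw":0,"tx":0,"ty":0,"tz":-4,"wx":0,"wy":0,"wz":0},{"jaw":0,"tx":0,"ty":0,"tz":-6,"wx":0,"wy":0,"wz":0},{"jaw":0,"tx":0,"ty":0,"tz":-6,"wx":0,"wy":0,"wz":7.2},{"jaw":0,"tx":0,"ty":0,"tz":-6,"wx":0,"wy":0,"wz":7.2},{"jaw":0,"tx":0,"ty":0,"tz":-1,"wx":0,"wy":0,"wz":0},{"jaw":0,"tx":0,"ty":0,"tz":0,"wx":0,"wy":0,"wz":0}]'

```text
clock: 37.05
tcp_pos: [0.4254, 0.1053, 0.4141]
orientation: [0.001, -0.009, 1.0, 0.0]
wrist_force: [0.1, 0.0, -2.5]
finger_gap: 0.0523
```

```bash
python3 - <<'E'
from meas import *
goto(.6135,.007,.40,181)
shot("side","s34",(230,80,370,290),3)
E
```

```text
clock 37.0 tcp [0.4254 0.1053 0.4141] q1,q6 [0.06 0.04] gap 0.0523 F [ 0.1  0.  -2.5]
shift cm [-18.62 -10.17   1.45] turn [-0.   0.1  0.1]
```

View pics/s34.png

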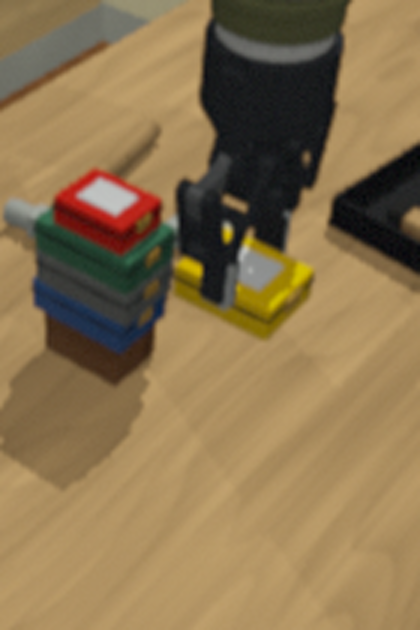

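Call:
carry_out --motion '[{"jaw":0,"tx":-4.65,"ty":-2.54,"tz":0,"wx":0,"wy":0,"wz":0},{"jaw":0,"tx":-4.65,"ty":-2.54,"tz":0,"wx":0,"wy":0,"wz":0},{"jaw":0,"tx":-4.65,"ty":-2.54,"tz":0,"wx":0,"wy":0,"wz":0},{"jaw":0,"tx":-4.65,"ty":-2.54,"tz":1,"wx":0,"wy":0,"wz":0},{"jaw":0,"tx":0,"ty":0,"tz":3,"wx":0,"wy":0,"wz":0},{"jaw":0,"tx":0,"ty":0,"tz":0,"wx":0,"wy":0,"wz":0},{"jaw":0,"tx":0,"ty":0,"tz":0,"wx":0,"wy":0,"wz":0}]'

```text
clock: 37.98
tcp_pos: [0.6126, 0.0073, 0.3729]
orientation: [-0.001, -0.009, 1.0, 0.0]
wrist_force: [0.8, 0.3, -0.7]
finger_gap: 0.0522
```

```bash
python3 - <<'E'
from meas import *
goto(.6135,.007,.353,181)
shot("side","s35",(200,60,340,220),4)
E
```

```text
clock 38.0 tcp [0.6126 0.0073 0.3729] q1,q6 [-0.12 -0.14] gap 0.0522 F [ 0.8  0.3 -0.7]
shift cm [-0.09 -0.04  1.99] turn [ 0.  -0.1  0.1]
```

View pics/s35.png

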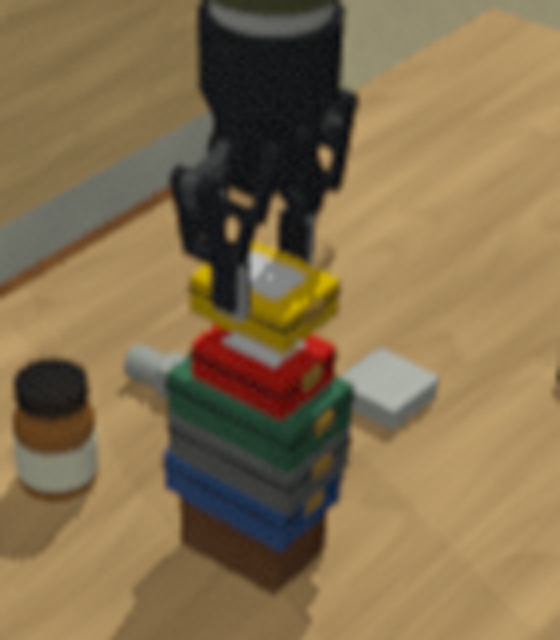

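Call:
carry_out --motion '[{"jaw":0,"tx":0,"ty":0,"tz":1,"wx":0,"wy":0,"wz":0},{"jaw":0,"tx":0,"ty":0,"tz":0.9,"wx":0,"wy":0,"wz":0},{"jaw":0,"tx":0,"ty":0,"tz":0,"wx":0,"wy":0,"wz":0},{"jaw":0,"tx":0,"ty":0,"tz":0,"wx":0,"wy":0,"wz":0}]'

```text
clock: 38.52
tcp_pos: [0.6132, 0.0071, 0.3546]
orientation: [0.0, -0.009, 1.0, -0.0]
wrist_force: [-0.1, -0.7, -2.0]
finger_gap: 0.0521
```

```bash
python3 - <<'E'
from meas import *
goto(.6135,.007,.352,181)
shot("side","s36",(200,60,340,220),4)
E
```

```text
clock 38.5 tcp [0.6132 0.0071 0.3546] q1,q6 [-0.12 -0.14] gap 0.0521 F [-0.1 -0.7 -2. ]
shift cm [-0.03 -0.01  0.26] turn [-0.  0.  0.]
```

View pics/s36.png

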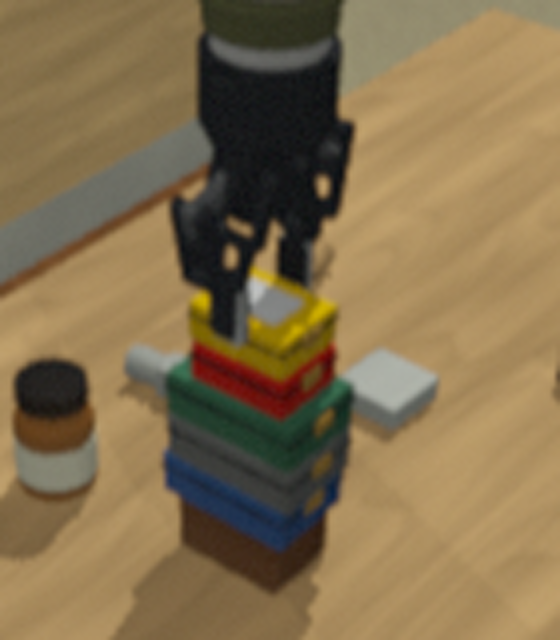

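Call:
carry_out --motion '[{"jaw":0,"tx":0,"ty":0,"tz":0.3,"wx":0,"wy":0,"wz":0},{"jaw":0,"tx":0,"ty":0,"tz":0,"wx":0,"wy":0,"wz":0},{"jaw":0.8,"tx":0,"ty":0,"tz":0,"wx":0,"wy":0,"wz":0},{"jaw":0.8,"tx":0,"ty":0,"tz":0,"wx":0,"wy":0,"wz":0},{"jaw":0.8,"tx":0,"ty":0,"tz":0,"wx":0,"wy":0,"wz":0},{"jaw":0.8,"tx":0,"ty":0,"tz":-3.5,"wx":0,"wy":0,"wz":0},{"jaw":0.8,"tx":0,"ty":0,"tz":-3.5,"wx":0,"wy":0,"wz":0},{"jaw":0.8,"tx":0,"ty":0,"tz":0,"wx":0,"wy":0,"wz":0}]'

```text
clock: 39.58
tcp_pos: [0.6139, 0.007, 0.4248]
orientation: [0.003, -0.009, 1.0, -0.0]
wrist_force: [0.6, -0.0, -0.7]
finger_gap: 0.0767
```

```bash
python3 - <<'E'
from meas import *
goto(.541,.393,.27,166)
im0=shot("side","s37",(200,60,340,220),4)
cv2.imwrite("pics/s37b.png",cv2.resize(im0[280:340,135:200],None,fx=8,fy=8,interpolation=cv2.INTER_CUBIC))
I=up(im0);h,s,v=cv2.split(cv2.cvtColor(I,cv2.COLOR_BGR2HSV))
m=((s<60)&(v>140)).astype(np.uint8)*255
print("yel lid on col",rect4("side",roi(m,[4*i for i in(252,120,280,142)]),.193))
b=[4*i for i in(140,284,195,336)]
for lo in(120,140,160,175,185): print(lo,rect4("side",roi(((s<60)&(v>lo)).astype(np.uint8)*255,b),.026))
t0=eyes.read_camera("top");t=up(t0);h,s,v=cv2.split(cv2.cvtColor(t,cv2.COLOR_BGR2HSV))
cv2.imwrite("pics/t37b.png",cv2.resize(t0[195:240,115:165],None,fx=10,fy=10,interpolation=cv2.INTER_CUBIC))
b=[4*i for i in(120,196,160,238)]
for lo in(110,125,140,150,160): print(lo,rect4("top",roi(((s<60)&(v>lo)).astype(np.uint8)*255,b),.026))
E
```

```text
clock 39.6 tcp [0.6139 0.007  0.4248] q1,q6 [-0.12 -0.14] gap 0.0767 F [ 0.6 -0.  -0.7]
shift cm [ 6.69 38.74 15.41] turn [-0.   0.4 15. ]
yel lid on col [613.    6.7  39.1  30.5   1.7]
120 [540.6 396.5  72.1  56.5 -13.4]
140 [547.8 393.8  57.4  55.  -12.6]
160 [548.9 393.1  54.7  53.9 -12.9]
175 [549.1 392.7  53.7  52.9 -13.6]
185 [548.8 393.   51.   50.9  76.3]
110 [543.3 391.   70.4  61.5 -13.7]
125 [550.1 391.7  57.5  56.7 -13.7]
140 [552.6 390.7  54.2  53.2  78.8]
150 [553.3 390.5  52.1  51.7  79.5]
160 [552.7 390.5  48.2  46.7  78.2]
```

View pics/s37.png

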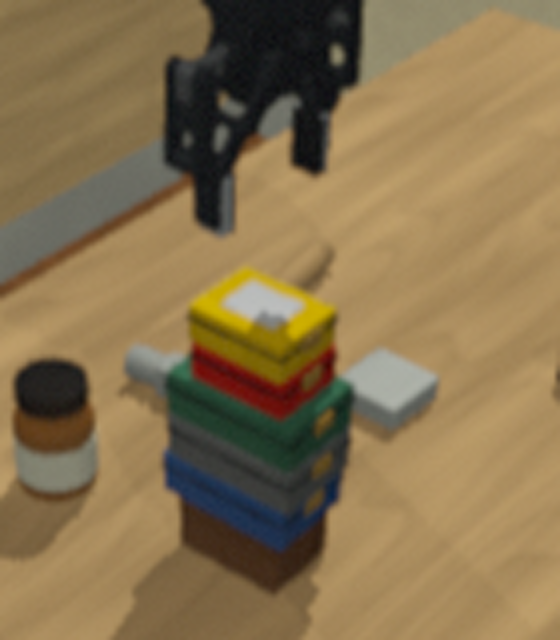

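View pics/s37b.png

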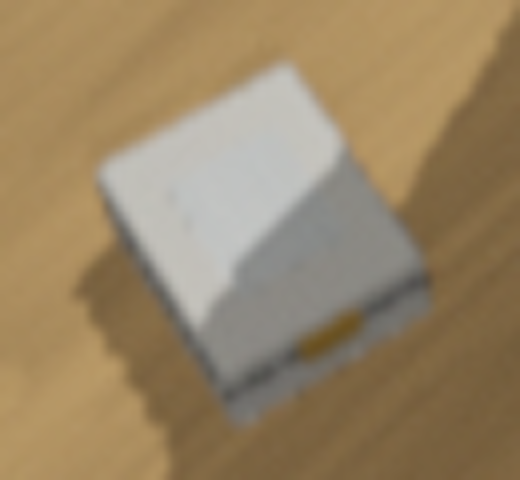

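View pics/t37b.png

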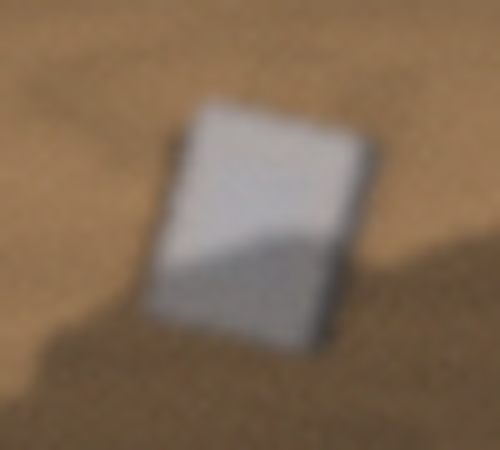

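```bash
python3 - <<'E'
from h import *
a=onplane("side",np.array([(287,62),(430,272),(222,392),(98,165)])/8+[135,280]-.44,.026);print(a.round(4),a.mean(0))
b=onplane("top",np.array([(205,97),(362,137),(308,348),(150,308)])/10+[115,195]-.45,.026);print(b.round(4),b.mean(0))
E
```

```text
[[0.5683 0.3617 0.026 ]
 [0.4965 0.3797 0.026 ]
 [0.5104 0.4324 0.026 ]
 [0.5809 0.4118 0.026 ]] [0.53902583 0.39640103 0.026     ]
[[0.5842 0.4096 0.026 ]
 [0.571  0.3591 0.026 ]
 [0.504  0.3743 0.026 ]
 [0.5171 0.4248 0.026 ]] [0.54406325 0.39196216 0.026     ]
```

Call:
carry_out --motion '[{"jaw":0.8,"tx":0.8,"ty":4.8,"tz":0,"wx":0,"wy":0.2,"wz":0},{"jaw":0.8,"tx":0.8,"ty":4.8,"tz":0,"wx":0,"wy":0,"wz":0},{"jaw":0.8,"tx":0.8,"ty":4.8,"tz":3,"wx":0,"wy":0,"wz":0},{"jaw":0.8,"tx":0.8,"ty":4.8,"tz":3,"wx":0,"wy":0,"wz":0},{"jaw":0.8,"tx":0.8,"ty":4.8,"tz":3,"wx":0,"wy":0,"wz":0},{"jaw":0.8,"tx":0.8,"ty":4.8,"tz":3,"wx":0,"wy":0,"wz":0},{"jaw":0.8,"tx":0.8,"ty":4.8,"tz":3,"wx":0,"wy":0,"wz":0},{"jaw":0.8,"tx":0.8,"ty":4.8,"tz":0.5,"wx":0,"wy":0,"wz":0},{"jaw":0.8,"tx":0,"ty":0,"tz":0,"wx":0,"wy":0,"wz":7.5},{"jaw":0.8,"tx":0,"ty":0,"tz":0,"wx":0,"wy":0,"wz":7.5},{"jaw":0.8,"tx":0,"ty":0,"tz":0,"wx":0,"wy":0,"wz":0}]'

```text
clock: 41.05
tcp_pos: [0.5411, 0.3897, 0.2649]
orientation: [-0.003, 0.121, 0.993, -0.001]
wrist_force: [-0.0, 0.5, 0.1]
finger_gap: 0.0769
```

```bash
python3 - <<'E'
from meas import *
goto(.5415,.394,.181,166)
shot("side","s38",(100,200,240,340),4)
E
```

```text
clock 41.0 tcp [0.5411 0.3897 0.2649] q1,q6 [0.5  0.75] gap 0.0769 F [-0.   0.5  0.1]
shift cm [0.02 0.45 8.39] turn [-0.2 -0.3  0.1]
```

View pics/s38.png

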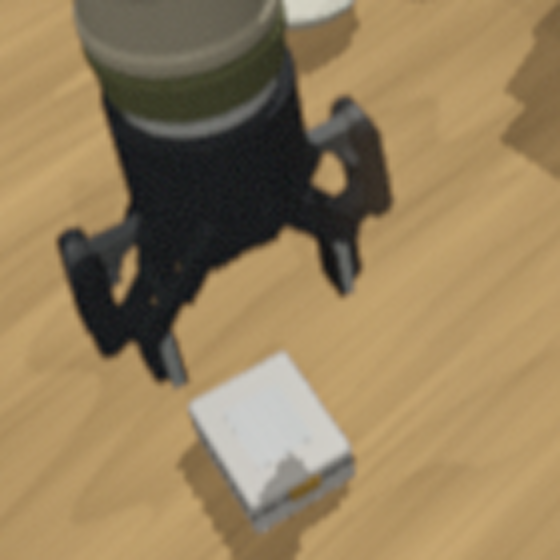

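Call:
carry_out --motion '[{"jaw":0.8,"tx":0,"ty":0.4,"tz":4.2,"wx":0,"wy":-0.2,"wz":0},{"jaw":0.8,"tx":0,"ty":0,"tz":4.1,"wx":0,"wy":0,"wz":0},{"jaw":0.8,"tx":0,"ty":0,"tz":0,"wx":0,"wy":0,"wz":0},{"jaw":0,"tx":0,"ty":0,"tz":0,"wx":0,"wy":0,"wz":0},{"jaw":0,"tx":0,"ty":0,"tz":0,"wx":0,"wy":0,"wz":0},{"jaw":0,"tx":0,"ty":0,"tz":0,"wx":0,"wy":0,"wz":0},{"jaw":0,"tx":0,"ty":0,"tz":0,"wx":0,"wy":0,"wz":0}]'

```text
clock: 41.98
tcp_pos: [0.5436, 0.3941, 0.1861]
orientation: [0.002, 0.122, 0.993, 0.001]
wrist_force: [1.0, -1.4, 6.4]
finger_gap: 0.0523
```

```bash
python3 - <<'E'
from meas import *
goto(.6135,.007,.44,181)
shot("side","s39",(100,200,240,340),4)
shot("top","t39",(100,150,220,260),5)
E
```

```text
clock 42.0 tcp [0.5436 0.3941 0.1861] q1,q6 [0.51 0.75] gap 0.0523 F [ 1.  -1.4  6.4]
shift cm [-16.21 -35.83 -25.4 ] turn [  0.1   0.2 -15. ]
```

View pics/s39.png

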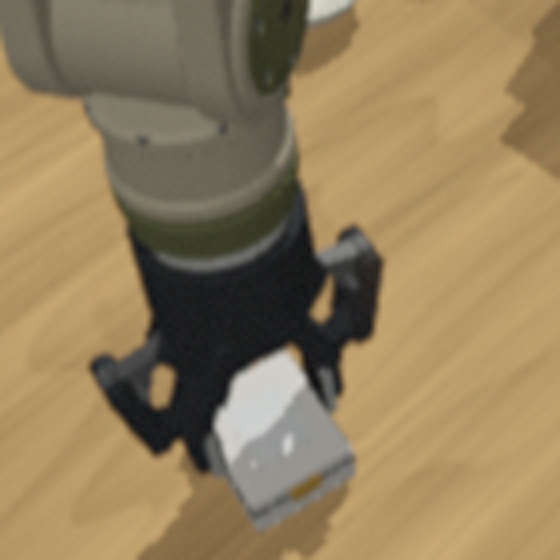

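Call:
carry_out --motion '[{"jaw":0,"tx":0,"ty":0,"tz":-4,"wx":0,"wy":0,"wz":0},{"jaw":0,"tx":0,"ty":0,"tz":-6,"wx":0,"wy":0,"wz":0},{"jaw":0,"tx":0,"ty":0,"tz":-6,"wx":0,"wy":0,"wz":-7.5},{"jaw":0,"tx":0,"ty":0,"tz":-6,"wx":0,"wy":0,"wz":-7.5},{"jaw":0,"tx":0,"ty":0,"tz":-3.4,"wx":0,"wy":0,"wz":0},{"jaw":0,"tx":0,"ty":0,"tz":0,"wx":0,"wy":0,"wz":0}]'

```text
clock: 42.82
tcp_pos: [0.5429, 0.3941, 0.4416]
orientation: [0.003, -0.009, 1.0, 0.001]
wrist_force: [0.1, -0.0, -2.3]
finger_gap: 0.052
```

```bash
python3 - <<'E'
from meas import *
goto(.6155,.007,.435,181)
shot("side","s40",(100,140,240,340),4)
E
```

```text
clock 42.8 tcp [0.5429 0.3941 0.4416] q1,q6 [0.51 0.49] gap 0.0520 F [ 0.1 -0.  -2.3]
shift cm [ -6.56 -38.83   0.61] turn [0.1 0.4 0. ]
```

View pics/s40.png

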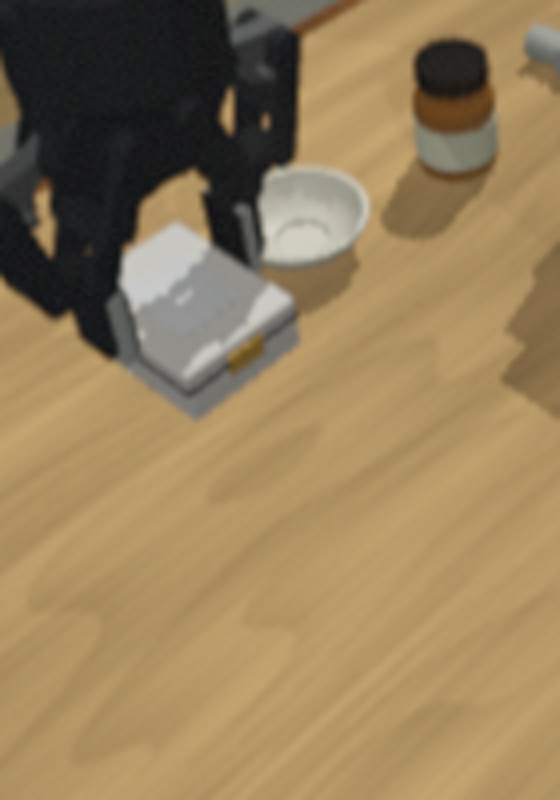

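Call:
carry_out --motion '[{"jaw":0,"tx":-0.82,"ty":-4.85,"tz":0,"wx":0,"wy":0.2,"wz":0},{"jaw":0,"tx":-0.82,"ty":-4.85,"tz":0,"wx":0,"wy":0,"wz":0},{"jaw":0,"tx":-0.82,"ty":-4.85,"tz":0,"wx":0,"wy":0,"wz":0},{"jaw":0,"tx":-0.82,"ty":-4.85,"tz":0,"wx":0,"wy":0,"wz":0},{"jaw":0,"tx":-0.82,"ty":-4.85,"tz":0,"wx":0,"wy":0,"wz":0},{"jaw":0,"tx":-0.82,"ty":-4.85,"tz":0,"wx":0,"wy":0,"wz":0},{"jaw":0,"tx":-0.82,"ty":-4.85,"tz":0,"wx":0,"wy":0,"wz":0},{"jaw":0,"tx":-0.82,"ty":-4.85,"tz":1,"wx":0,"wy":0,"wz":0},{"jaw":0,"tx":0,"ty":0,"tz":3,"wx":0,"wy":0,"wz":0},{"jaw":0,"tx":0,"ty":0,"tz":0,"wx":0,"wy":0,"wz":0},{"jaw":0,"tx":0,"ty":0,"tz":0,"wx":0,"wy":0,"wz":0}]'

```text
clock: 44.25
tcp_pos: [0.6147, 0.0076, 0.3971]
orientation: [-0.003, -0.009, 1.0, -0.0]
wrist_force: [-0.5, 0.1, -1.2]
finger_gap: 0.052
```

```bash
python3 - <<'E'
from meas import *
goto(.6155,.007,.379,181)
shot("side","s41",(200,60,340,220),4)
E
```

```text
clock 44.2 tcp [0.6147 0.0076 0.3971] q1,q6 [-0.12 -0.14] gap 0.0520 F [-0.5  0.1 -1.2]
shift cm [-0.09 -0.06  1.81] turn [-0.  -0.3  0.1]
```

View pics/s41.png

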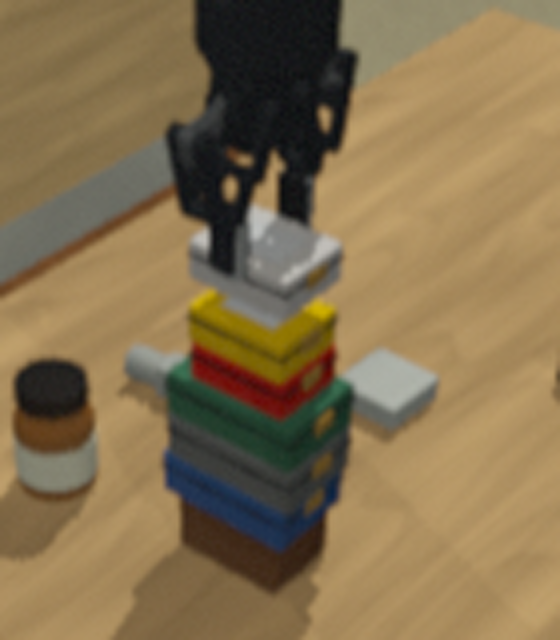

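Call:
carry_out --motion '[{"jaw":0,"tx":0,"ty":0,"tz":0.9,"wx":0,"wy":0,"wz":0},{"jaw":0,"tx":0,"ty":0,"tz":0.7,"wx":0,"wy":0,"wz":0},{"jaw":0,"tx":0,"ty":0,"tz":0,"wx":0,"wy":0,"wz":0},{"jaw":0,"tx":0,"ty":0,"tz":0,"wx":0,"wy":0,"wz":0}]'

```text
clock: 44.8
tcp_pos: [0.615, 0.0072, 0.3819]
orientation: [-0.002, -0.009, 1.0, -0.001]
wrist_force: [0.3, -1.4, -2.2]
finger_gap: 0.0523
```

```bash
python3 - <<'E'
from meas import *
goto(.6155,.007,.379,181)
shot("side","s42",(200,60,340,220),4)
E
```

```text
clock 44.8 tcp [0.615  0.0072 0.3819] q1,q6 [-0.12 -0.14] gap 0.0523 F [ 0.3 -1.4 -2.2]
shift cm [-0.05 -0.02  0.29] turn [-0.1 -0.2  0. ]
```

View pics/s42.png

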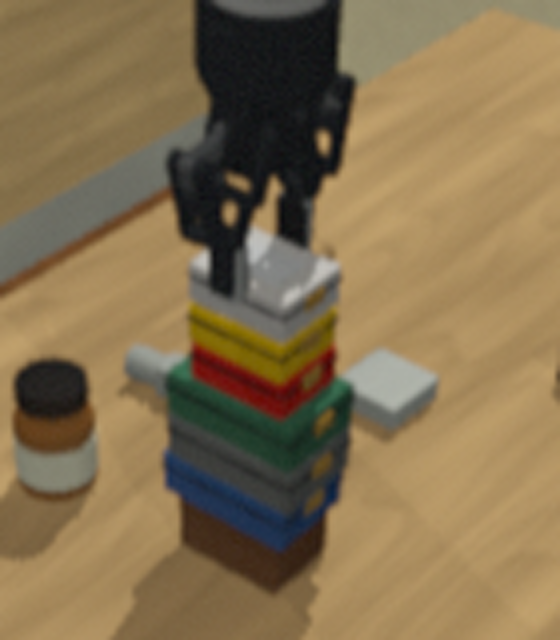

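Call:
carry_out --motion '[{"jaw":0,"tx":0,"ty":0,"tz":0.3,"wx":0,"wy":0,"wz":0},{"jaw":0,"tx":0,"ty":0,"tz":0,"wx":0,"wy":0,"wz":0},{"jaw":0.8,"tx":0,"ty":0,"tz":0,"wx":0,"wy":0,"wz":0},{"jaw":0.8,"tx":0,"ty":0,"tz":0,"wx":0,"wy":0,"wz":0},{"jaw":0.8,"tx":0,"ty":0,"tz":0,"wx":0,"wy":0,"wz":0},{"jaw":0.8,"tx":0,"ty":0,"tz":-3.5,"wx":0,"wy":0,"wz":0},{"jaw":0.8,"tx":0,"ty":0,"tz":-3.5,"wx":0,"wy":0,"wz":0},{"jaw":0.8,"tx":0,"ty":0,"tz":0,"wx":0,"wy":0,"wz":0},{"jaw":0.8,"tx":4,"ty":0,"tz":0,"wx":0,"wy":0,"wz":0},{"jaw":0.8,"tx":5,"ty":0,"tz":0,"wx":0,"wy":0,"wz":0},{"jaw":0.8,"tx":5,"ty":0,"tz":0,"wx":0,"wy":0,"wz":0},{"jaw":0.8,"tx":5,"ty":0,"tz":0,"wx":0,"wy":0,"wz":0},{"jaw":0.8,"tx":0,"ty":0,"tz":0,"wx":0,"wy":0,"wz":0}]'

```text
clock: 46.48
tcp_pos: [0.4219, 0.0042, 0.4489]
orientation: [-0.003, -0.009, 1.0, -0.0]
wrist_force: [0.8, -0.0, 0.2]
finger_gap: 0.0773
```

```bash
python3 - <<'E'
from meas import *
t0=eyes.read_camera("top");s0=eyes.read_camera("side")
v1=cv2.resize(t0[140:240,230:350],None,fx=4,fy=4,interpolation=cv2.INTER_CUBIC);v2=cv2.resize(s0[80:230,230:350],None,fx=4,fy=4,interpolation=cv2.INTER_CUBIC)
cv2.imwrite("pics/t43.png",v1);cv2.imwrite("pics/s43.png",v2)
for n,im,b in(("top",t0,(303,165,340,205)),("side",s0,(275,140,320,175))):
    h,s,v=cv2.split(cv2.cvtColor(up(im),cv2.COLOR_BGR2HSV))
    for lo in(100,120,140,150,160):
        try: print(n,lo,rect4(n,roi(((s<50)&(v>lo)).astype(np.uint8)*255,[4*i for i in b]),.02))
        except Exception: pass
h,s,v=cv2.split(cv2.cvtColor(up(s0),cv2.COLOR_BGR2HSV))
for lo in(140,160,170,180): print("white",lo,rect4("side",roi(((s<60)&(v>lo)).astype(np.uint8)*255,[4*i for i in(245,110,290,140)]),.219))
goto(.6426,-.1812,.25,180)
E
```

```text
top 100 [ 642.9 -182.    57.3   55.5   -1.7]
top 120 [ 643.8 -183.2   55.5   53.1   -1.7]
top 140 [ 639.4 -191.5   36.1   34.5   86.6]
side 100 [ 638.4 -176.6   63.7   60.6   -2.5]
side 120 [ 641.  -178.7   58.3   56.7   -2.5]
side 140 [ 642.1 -179.9   55.9   54.3   -2.5]
side 150 [ 642.7 -180.5   54.5   53.4   -1.9]
side 160 [ 642.8 -181.4   53.2   51.6   -2.5]
white 140 [611.    8.4  73.   58.    1.6]
white 160 [611.8   7.1  71.2  55.7   0.7]
white 170 [612.1   6.8  70.4  54.4   0.7]
white 180 [612.6   6.3  69.3  53.5   1.1]
clock 46.6 tcp [0.4251 0.0037 0.4494] q1,q6 [-0.18 -0.2 ] gap 0.0769 F [1.1 0.5 0.7]
shift cm [-21.46 -18.85  19.91] turn [-0.1 -0.1  1. ]
```

View pics/t43.png

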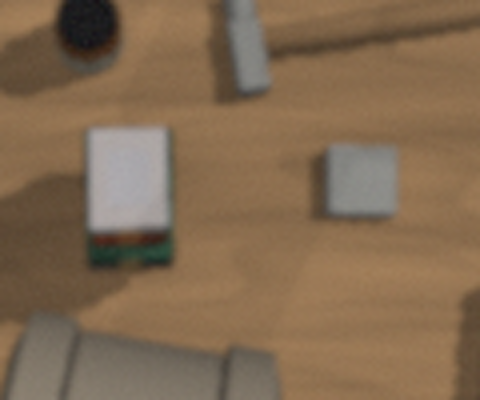

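View pics/s43.png

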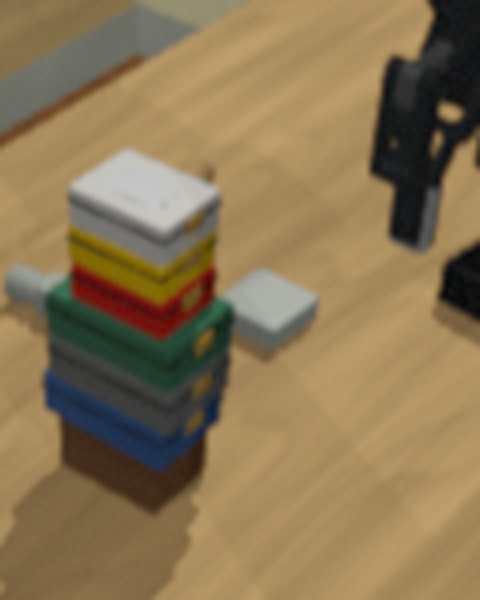

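Call:
carry_out --motion '[{"jaw":0.8,"tx":-3.6,"ty":-3.1,"tz":1,"wx":0,"wy":0,"wz":3},{"jaw":0.8,"tx":-3.6,"ty":-3.1,"tz":3,"wx":0,"wy":0,"wz":0},{"jaw":0.8,"tx":-3.6,"ty":-3.1,"tz":3,"wx":0,"wy":0,"wz":0},{"jaw":0.8,"tx":-3.6,"ty":-3.1,"tz":3,"wx":0,"wy":0,"wz":0},{"jaw":0.8,"tx":-3.6,"ty":-3.1,"tz":3,"wx":0,"wy":0,"wz":0},{"jaw":0.8,"tx":-3.6,"ty":-3.1,"tz":3,"wx":0,"wy":0,"wz":0},{"jaw":0.8,"tx":0,"ty":0,"tz":4,"wx":0,"wy":0,"wz":0},{"jaw":0.8,"tx":0,"ty":0,"tz":0,"wx":0,"wy":0,"wz":0},{"jaw":0.8,"tx":0,"ty":0,"tz":0,"wx":0,"wy":0,"wz":0}]'

```text
clock: 47.7
tcp_pos: [0.6363, -0.1878, 0.2493]
orientation: [-0.002, 0.017, 1.0, -0.001]
wrist_force: [-0.4, 0.2, 0.9]
finger_gap: 0.0768
```

```bash
python3 - <<'E'
from meas import *
goto(.6425,-.181,.175,178)
shot("side","s44",(230,60,350,200),5)
E
```

```text
clock 47.7 tcp [ 0.6363 -0.1878  0.2493] q1,q6 [-0.41 -0.37] gap 0.0768 F [-0.4  0.2  0.9]
shift cm [-0.62  0.71  7.43] turn [-0.1 -0.2  0.1]
```

View pics/s44.png

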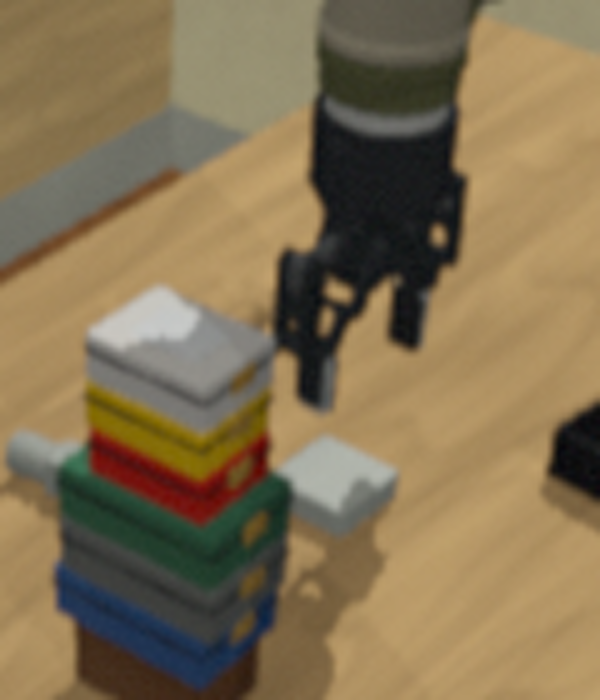

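Call:
carry_out --motion '[{"jaw":0.8,"tx":-0.6,"ty":0.7,"tz":3,"wx":0,"wy":0,"wz":0},{"jaw":0.8,"tx":0,"ty":0,"tz":2,"wx":0,"wy":0,"wz":0},{"jaw":0.8,"tx":0,"ty":0,"tz":0,"wx":0,"wy":0,"wz":0}]'

```text
clock: 48.12
tcp_pos: [0.6417, -0.1806, 0.1996]
orientation: [-0.002, 0.017, 1.0, -0.001]
wrist_force: [0.4, -0.4, 0.0]
finger_gap: 0.077
```

```bash
python3 - <<'E'
from meas import *
goto(.6425,-.181,.175,178)
shot("side","s45",(260,90,350,190),6)
E
```

```text
clock 48.1 tcp [ 0.6417 -0.1806  0.1996] q1,q6 [-0.39 -0.36] gap 0.0770 F [ 0.4 -0.4  0. ]
shift cm [-0.09 -0.03  2.46] turn [-0.1 -0.2  0.1]
```

View pics/s45.png

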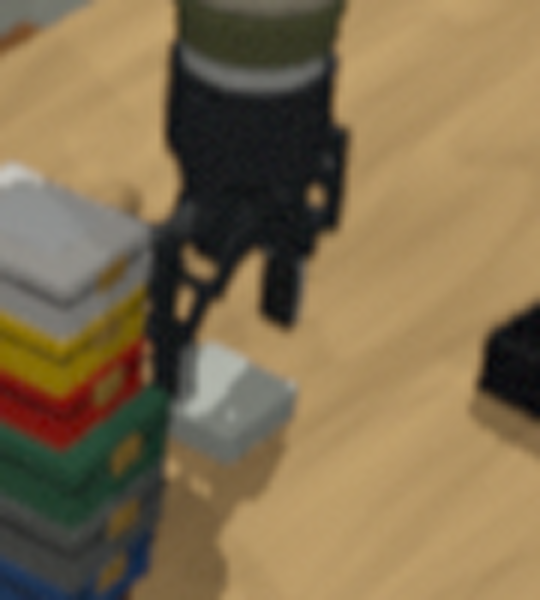

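Call:
carry_out --motion '[{"jaw":0.8,"tx":0,"ty":0,"tz":1.3,"wx":0,"wy":0,"wz":0},{"jaw":0.8,"tx":0,"ty":0,"tz":1.1,"wx":0,"wy":0,"wz":0},{"jaw":0.8,"tx":0,"ty":0,"tz":0,"wx":0,"wy":0,"wz":0},{"jaw":0,"tx":0,"ty":0,"tz":0,"wx":0,"wy":0,"wz":0},{"jaw":0,"tx":0,"ty":0,"tz":0,"wx":0,"wy":0,"wz":0},{"jaw":0,"tx":0,"ty":0,"tz":0,"wx":0,"wy":0,"wz":0},{"jaw":0,"tx":0,"ty":0,"tz":0,"wx":0,"wy":0,"wz":0}]' --force 80

```text
clock: 49.05
tcp_pos: [0.6419, -0.1813, 0.1757]
orientation: [-0.001, 0.017, 1.0, -0.001]
wrist_force: [0.1, -0.2, 5.4]
finger_gap: 0.0541
```

Call:
carry_out --motion '[{"jaw":0,"tx":0,"ty":0,"tz":-2,"wx":0,"wy":0,"wz":0},{"jaw":0,"tx":0,"ty":0,"tz":-4,"wx":0,"wy":0,"wz":0},{"jaw":0,"tx":0,"ty":0,"tz":-6,"wx":0,"wy":0,"wz":0},{"jaw":0,"tx":0,"ty":0,"tz":-6,"wx":0,"wy":0,"wz":0},{"jaw":0,"tx":0,"ty":0,"tz":-6,"wx":0,"wy":0,"wz":0},{"jaw":0,"tx":0,"ty":0,"tz":-4,"wx":0,"wy":0,"wz":0},{"jaw":0,"tx":0,"ty":0,"tz":0,"wx":0,"wy":0,"wz":0}]'

```text
clock: 49.92
tcp_pos: [0.6431, -0.1811, 0.4578]
orientation: [0.001, 0.017, 1.0, -0.002]
wrist_force: [-0.1, 0.8, -4.6]
finger_gap: 0.0538
```

```bash
python3 - <<'E'
from meas import *
goto(.6135,.007,.455,181)
shot("side","s46",(230,20,350,180),5)
E
```

```text
clock 49.9 tcp [ 0.6431 -0.1811  0.4578] q1,q6 [-0.39 -0.36] gap 0.0538 F [-0.1  0.8 -4.6]
shift cm [ 3.6  18.7   0.21] turn [-0.2  0.1 -3. ]
```

View pics/s46.png

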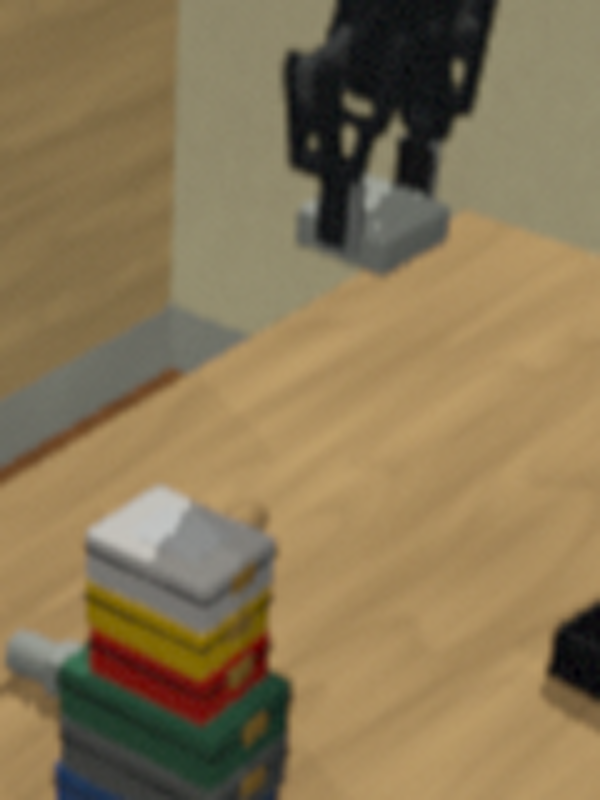

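Call:
carry_out --motion '[{"jaw":0,"tx":0.72,"ty":3.74,"tz":0,"wx":0,"wy":0,"wz":0},{"jaw":0,"tx":0.72,"ty":3.74,"tz":0,"wx":0,"wy":0,"wz":0},{"jaw":0,"tx":0.72,"ty":3.74,"tz":0,"wx":0,"wy":0,"wz":0},{"jaw":0,"tx":0.72,"ty":3.74,"tz":0,"wx":0,"wy":0,"wz":0},{"jaw":0,"tx":0.72,"ty":3.74,"tz":0,"wx":0,"wy":0,"wz":-3},{"jaw":0,"tx":0,"ty":0,"tz":2,"wx":0,"wy":0,"wz":0},{"jaw":0,"tx":0,"ty":0,"tz":2,"wx":0,"wy":0,"wz":0},{"jaw":0,"tx":0,"ty":0,"tz":0,"wx":0,"wy":0,"wz":0},{"jaw":0,"tx":0,"ty":0,"tz":0,"wx":0,"wy":0,"wz":0}]'

```text
clock: 51.1
tcp_pos: [0.6127, 0.007, 0.4135]
orientation: [-0.003, -0.009, 1.0, -0.0]
wrist_force: [0.7, 0.4, -3.7]
finger_gap: 0.0541
```

```bash
python3 - <<'E'
from meas import *
goto(.6135,.007,.396,181)
shot("side","s47",(210,40,330,180),5)
E
```

```text
clock 51.1 tcp [0.6127 0.007  0.4135] q1,q6 [-0.12 -0.14] gap 0.0541 F [ 0.7  0.4 -3.7]
shift cm [-0.09 -0.    1.75] turn [-0.  -0.3  0. ]
```

View pics/s47.png

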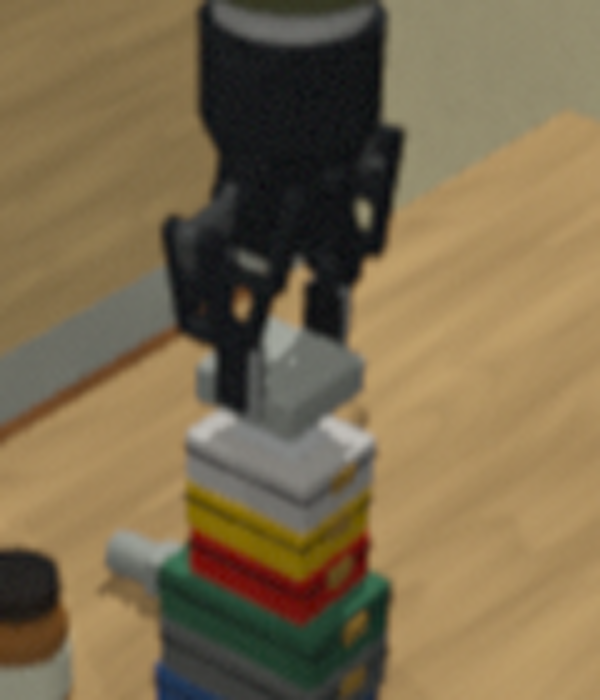

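Call:
carry_out --motion '[{"jaw":0,"tx":0,"ty":0,"tz":1,"wx":0,"wy":0,"wz":0},{"jaw":0,"tx":0,"ty":0,"tz":0.6,"wx":0,"wy":0,"wz":0},{"jaw":0,"tx":0,"ty":0,"tz":0,"wx":0,"wy":0,"wz":0},{"jaw":0,"tx":0,"ty":0,"tz":0,"wx":0,"wy":0,"wz":0}]'

```text
clock: 51.65
tcp_pos: [0.6129, 0.0071, 0.399]
orientation: [-0.002, -0.009, 1.0, -0.0]
wrist_force: [-0.3, 0.4, -3.6]
finger_gap: 0.0539
```

```bash
python3 - <<'E'
from meas import *
goto(.6135,.007,.395,181)
shot("side","s48",(210,40,330,180),5)
E
```

```text
clock 51.6 tcp [0.6129 0.0071 0.399 ] q1,q6 [-0.12 -0.14] gap 0.0539 F [-0.3  0.4 -3.6]
shift cm [-0.06 -0.01  0.4 ] turn [-0.1 -0.2  0. ]
```

View pics/s48.png

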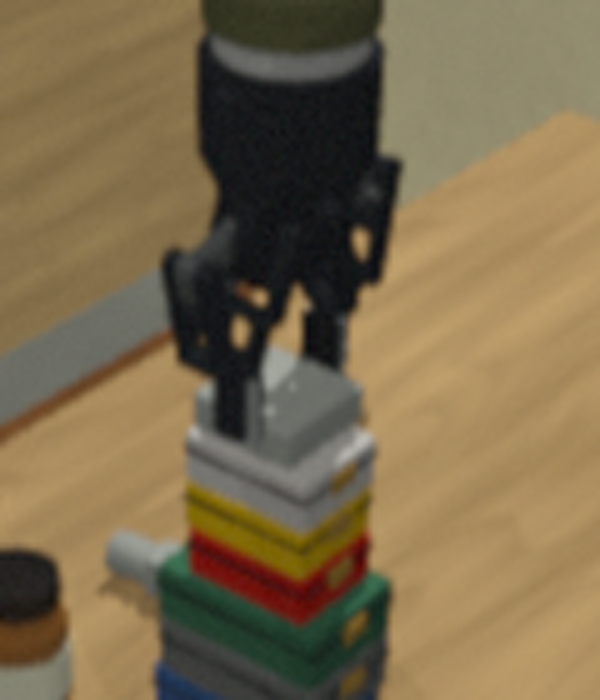

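Call:
carry_out --motion '[{"jaw":0,"tx":0,"ty":0,"tz":0.4,"wx":0,"wy":0,"wz":0},{"jaw":0,"tx":0,"ty":0,"tz":0,"wx":0,"wy":0,"wz":0},{"jaw":0,"tx":0,"ty":0,"tz":0,"wx":0,"wy":0,"wz":0}]'

```text
clock: 52.08
tcp_pos: [0.6128, 0.0072, 0.3947]
orientation: [-0.002, -0.009, 1.0, -0.0]
wrist_force: [-0.0, -0.4, -4.5]
finger_gap: 0.054
```

Call:
carry_out --motion '[{"jaw":0.8,"tx":0,"ty":0,"tz":0,"wx":0,"wy":0,"wz":0},{"jaw":0.8,"tx":0,"ty":0,"tz":0,"wx":0,"wy":0,"wz":0},{"jaw":0.8,"tx":0,"ty":0,"tz":0,"wx":0,"wy":0,"wz":0},{"jaw":0.8,"tx":0,"ty":0,"tz":-2.5,"wx":0,"wy":0,"wz":0},{"jaw":0.8,"tx":0,"ty":0,"tz":-3.5,"wx":0,"wy":0,"wz":0},{"jaw":0.8,"tx":0,"ty":0,"tz":0,"wx":0,"wy":0,"wz":0},{"jaw":0.8,"tx":3,"ty":0,"tz":0,"wx":0,"wy":0,"wz":0},{"jaw":0.8,"tx":5,"ty":0,"tz":0,"wx":0,"wy":0,"wz":0},{"jaw":0.8,"tx":5,"ty":0,"tz":0,"wx":0,"wy":0,"wz":0},{"jaw":0.8,"tx":5,"ty":0,"tz":0,"wx":0,"wy":0,"wz":0},{"jaw":0.8,"tx":0,"ty":0,"tz":0,"wx":0,"wy":0,"wz":0},{"jaw":0.8,"tx":0,"ty":0,"tz":0,"wx":0,"wy":0,"wz":0}]'

```text
clock: 53.58
tcp_pos: [0.4334, 0.0039, 0.4555]
orientation: [-0.001, -0.009, 1.0, -0.001]
wrist_force: [-0.4, -0.4, -0.1]
finger_gap: 0.0767
```

```bash
python3 - <<'E'
from meas import *
t0=eyes.read_camera("top");s0=eyes.read_camera("side")
cv2.imwrite("pics/t50.png",cv2.resize(t0[130:300,230:430],None,fx=4,fy=4,interpolation=cv2.INTER_CUBIC))
cv2.imwrite("pics/s50.png",cv2.resize(s0[80:230,200:460],None,fx=3,fy=3,interpolation=cv2.INTER_CUBIC))
for n,im,b in(("side",s0,(248,100,285,135)),("top",t0,(245,160,280,205))):
    h,s,v=cv2.split(cv2.cvtColor(up(im),cv2.COLOR_BGR2HSV))
    for lo in(110,130,150,170): 
        try:print(n,lo,rect4(n,roi(((s<60)&(v>lo)).astype(np.uint8)*255,[4*i for i in b]),.239))
        except Exception:pass
goto(.45,.007,.45,181)
E
```

```text
side 110 [609.2  22.5  87.   61.8 -84.1]
side 130 [612.2   9.2  57.8  56.2 -88.5]
side 150 [613.3   7.5  54.4  54.1 -88.5]
side 170 [610.    8.   45.8  43.6  88.1]
top 110 [616.4   4.6  57.8  57.4 -86.1]
top 130 [617.    4.5  53.9  50.6   0.9]
top 150 [578.2  11.4   8.7   2.7  89.5]
clock 53.7 tcp [0.4341 0.0038 0.4553] q1,q6 [-0.18 -0.19] gap 0.0771 F [0.3 0.4 0.2]
shift cm [-1.59  0.29  0.53] turn [-0.1 -0.2  0. ]
```

View pics/t50.png

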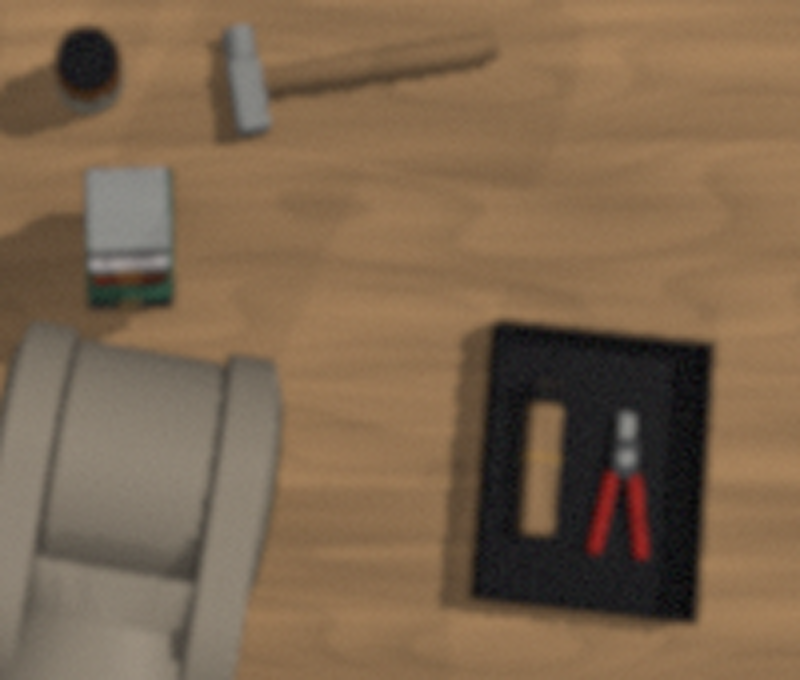

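View pics/s50.png

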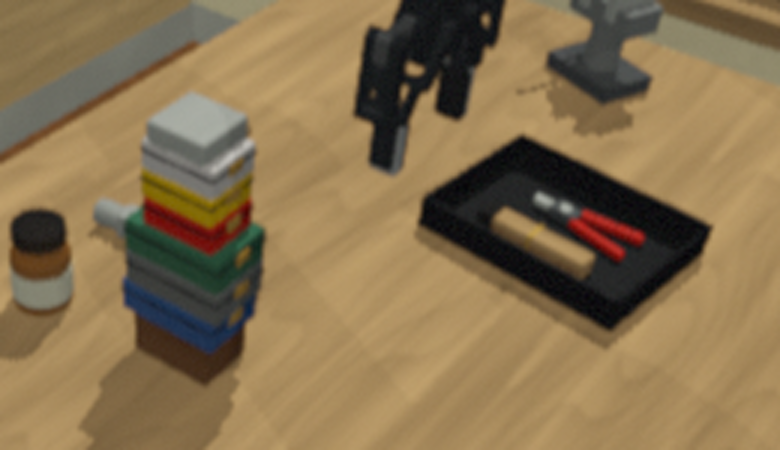

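```bash
python3 - <<'E'
from h import *
print(np.abs(get_state()["qvel"]).max()); print(env.hand_in())
E
```

```text
0.011045853229688398
the job is handed in; nothing more can be done
None
```

I handed the job in at about 54 s of the 210 s allowed; the hand-in gives no verdict, so the checks below are from my own images.

- **Tray:** I put the ring clamp and the cutters in first. The last top and side images show both lying on the tray floor, clear of the walls.
- **Column:** All six cases and tins were present. They stand on the riser from the bottom up as blue, grey, green, red, yellow, white, with the steel block on top.
- **Centring:** The pieces I measured (blue, green and all three tins) came out within about 4 mm of the riser's centre and square to about 2°. The grey case was judged by eye only, because its lid was hidden when I tried to measure it. It looks aligned.
- **Block:** The side view puts it about 1 mm off the riser's centre and the top view about 4 mm. The two cameras differed by a few millimetres throughout, and both readings are well inside the 14 mm limit.
- **Bystanders and robot:** The jar and hammer look unmoved in the last images. The dish was outside those final crops but looked untouched when last seen. I saw no block knock or grip slip, and the gripper was open and clear of everything at hand-in.

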